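# Clear the pile on the office desk

### The arm

A 6-joint arm with a two-finger parallel gripper is mounted at the origin on the work surface. World frame = base frame: x ahead of the robot, y to its left, z up, the work surface at z = 0. Lengths are in mm, angles in rad, forces in N, time in s.
With the tool pointing down it reaches from about 350 to 775 mm from the base axis. Payload 7.3 kg.
Tool frame: the origin (TCP) lies midway between the tips of the shut fingers; the grasp point (between the pads) lies 19 mm behind it; x points along the fingers, y is the direction in which the jaws open and shut, and the axes are right-handed (so a half turn about x gives the same grasp; the last joint's range is limited). The gripper opens to 92 mm and grips with 3 to 60 N. Pads are 19 mm wide; open, the fingers measure 130 mm over their backs; the gripper's body (75 mm by 190 mm) begins 47 mm behind the grasp point.
Start: joints at [-1.248, 0.342, 1.524, -0, 1.275, -0.146], TCP at [237.228, -468.367, 226.741] pointing down, gripper open.
Joint ranges: [-2.53, 2.53], [-0.77, 2.02], [0.04, 2.7], [-1, 4.14], [0.28, 2.66], [-3.11, 3.11]. Speed limits (rad/s): [2.57, 2.57, 3.14, 3.14, 3.14, 3.14].

### API

Orientations are given as [roll, pitch, yaw] about the fixed x, y, z axes, in that order (R = Rz(yaw) Ry(pitch) Rx(roll)).
In Python, from plant import bot gives the robot as it stands. The module is installed in compiled form; this text tells all that it offers.
- The arm moves only by the shell command python3 -m handwheel 'ROWS' [OPENING]. ROWS is JSON, a list that holds one entry, the list of rows, each a list of 4 numbers: the shift along the tool's x, y, z in cm, then the turn about the tool's x in rad. A call has 1 to 8 rows; each row shifts and turns the commanded pose from where the row before left it, along the tool's axes as they then stand; what a row does not reach is not made up. A row lasts 1/12 s, in which the tool goes at most 41.7 mm and 7.16 degrees, less where a joint would pass 70% of its speed; a pose out of reach is approached as far as the arm can. A call is refused whole if a number of a shift passes 4.17 or a number of a turn 0.125, either way. A call with a gripper value outside its range is refused whole. OPENING is the opening, from 0 (shut) to 1 (fully open), set as the call begins (- or left out, the last holds). The fingers move at their own pace and stop on an object; the grip force is fixed at half the most. Time passes only in rows, so rows that do not move let the fingers close. It gives the time, the measured TCP pose, the force and the opening at its end, in the units of the state.
- bot.get_obs(): the state, without advancing time (a new reading comes with each control period).
- bot.capture(name): name is "scene" or "top" or "wrist"; returns (picture, depth): 480x640x3 uint8, red, green, blue; 480x640 float32, mm along the optical axis (not along the pixel's ray), 0 where there is no reading.
- bot.camera_model(name): a dict with "fx", "fy", "cx", "cy" (pixels), "dist_coeffs" ([k1, k2, p1, p2, k3] as OpenCV has them; the pictures are not rectified), "position" and "rotation" of the camera in the world. Camera axes: x right, y down, z forward; pixel columns grow to the right and rows downward; lengths in mm; the calibration is good to about 2 mm. A picture is of the moment at which its call begins: read the wrist's pose just before it. camera_model takes no time and is no camera call; for the wrist camera it gives the pose at the moment of the call.
- bot.close_job(): hands the job in, once; it reports no verdict.
Trained networks look in the newest picture that a camera, given by its name, has taken for a name from the list of things; names that differ only in an ending like _2 or _b are one class to them, and where a whole thing is asked for, a point or a joint stands for the part that bears it (a point fixed in the world has none). Each returns a list of dicts, best first, with "conf" (0 to 1); they miss things now and then, are a little off and sometimes report something else, mostly with a low value. They report only what shows in the picture. A call takes as long as a camera call. They do not tell look-alikes from the thing itself.
- bot.find_in(camera, label): "bbox" ([left, top, width, height] in pixels, round what is visible of it).
- bot.spot_point(camera, label): "point" ([column, row] in pixels: a listed point, or the origin of a listed thing).
The state is a dict: "time": time; "joint_positions": joint angles; "dq": joint speeds; "tau": joint torques, N m; "tool_pos": TCP position; "tcp_rot": TCP orientation; "contact_force": force on the tool from outside, world axes, zero at the start; "moment": the same for the moment, N m; "grip_width": finger opening in mm.
Only numpy, scipy, OpenCV 4.12 (cv2) and the standard library are available. Lean on these libraries where they do the work, as an engineer would, in place of code of your own. Each camera call takes 0.05 s, during which the arm holds its last target.

### The job

The desk things were piled up for wiping the desk. Take the pile apart from the top down, one thing at a time, putting each straight in its own place before taking the next: the tape roll over the pin of the spindle, the note block in the square tray, the calculator in the mid-size oblong tray and the spectacle case in the long tray, each lying flat on the bottom inside the rim (either way round). Tip nothing over, and leave the mug and the mouse where they are.

Things in the scene. Friction and masses are not known exactly. Their poses are not given: they have to be found in the camera images.
- tape: roll of tan tape, a ring lying flat, outside diameter 50, hole diameter 30, height 20 mm; top of the pile. Origin: centre of its underside, z up along its axis.
- noteblock: block of cream note paper, rigid, 58 x 58 x 30 mm (x, y, height); second in the pile, under the tape. Origin: centre of its underside; x and y along its sides.
- calculator: dark grey desk calculator with keys and a display, 108 (x) x 62 (y) x 22 mm high; third in the pile, under the note block. Origin: centre of its underside; x along its length, display at +x.
- case: black hard spectacle case with a thin steel seam, closed, 160 (x) x 66 (y) x 34 mm high, rounded edges; bottom of the pile, on the desk. The four lie flat on one another, each turned and shifted a little. Origin: centre of its underside; x along its length.
- spindle: fixed tape spindle: grey disc 60 mm in diameter and 6 mm thick with an upright steel pin 12 mm in diameter whose tip is 42 mm above the desk. Origin: centre of the disc's underside, on the pin's axis. The tape, slipped over the pin, rests on the disc.
- square_tray: fixed shallow grey tray for the note block, pocket 74 x 74 mm, floor 3 mm above the desk, rim 9 mm above the desk, wall 3 mm thick. Origin: centre of its underside; x and y along its sides.
- mid_tray: fixed shallow grey oblong tray for the calculator, pocket 124 (x) x 78 (y) mm, floor 3 mm and rim 9 mm above the desk, wall 3 mm thick. Origin: centre of its underside; x along its length.
- long_tray: fixed shallow grey tray for the spectacle case, the longest of the three, pocket 176 (x) x 82 (y) mm, floor 3 mm and rim 9 mm above the desk, wall 3 mm thick. Origin: centre of its underside; x along its length.
- mug: loose white mug, 76 mm in diameter and 90 mm high, not to be disturbed; its handle sticks out about 30 mm on its +y side. Origin: centre of its underside.
- mouse: loose black computer mouse, 108 (x) x 60 (y) x 30 mm high, not to be disturbed. Origin: centre of its underside. A fixed black stapler 65 mm high is the only other thing standing among the trays; everything else stands at the desk's edges.
Mind the look-alikes: they are no part of the job. Leave any purple or turquoise look-alike of the noteblock alone. What is shaped like the case but orange is not meant.

How it is judged (in metres and radians):
On the way, in this order (a step that is already met when the one before it is completed fails the run):
1. the tape roll is over the spindle's pin and let go (horizontal distance between tape and spindle below 0.014 m and z of tape in the frame of spindle between 0.001 and 0.009 m and angle between tape's own z axis and vertical below 0.06 rad and contact force between the fingers and tape below 0.1 N), for 0.2 s.
2. the note block lies in the square tray, let go (horizontal distance between noteblock and square_tray below 0.014 m and z of noteblock in the frame of square_tray between 0.001 and 0.006 m and angle between noteblock's own z axis and vertical below 0.06 rad and contact force between the fingers and noteblock below 0.1 N), for 0.2 s.
3. the calculator lies in the mid-size tray, let go (horizontal distance between calculator and mid_tray below 0.014 m and z of calculator in the frame of mid_tray between 0.001 and 0.006 m and angle between calculator's own z axis and vertical below 0.06 rad and contact force between the fingers and calculator below 0.1 N), for 0.2 s.
4. the spectacle case lies in the long tray, let go (horizontal distance between case and long_tray below 0.014 m and z of case in the frame of long_tray between 0.001 and 0.006 m and angle between case's own z axis and vertical below 0.06 rad and contact force between the fingers and case below 0.1 N), for 0.2 s.
At the end, for the whole second after the job is handed in: Tape on the spindle's disc round the pin, note block in the square tray, calculator in the mid-size tray, case in the long tray: each within 14 mm of its place's centre, flat (under 0.06 rad tilt) and at most 3 mm above its floor, released and at rest (all of step 1 and all of step 2 and all of step 3 and all of step 4 and linear speed of each of tape, noteblock, calculator, case below 0.02 m/s); the robot touches nothing.
It fails at once if a thing of the pile is tipped by more than 0.6 rad (angle between any of tape, noteblock, calculator, case's own z axis and vertical above 0.6 rad).
It fails at once if the mug or the mouse is moved by more than 25 mm (distance of any of mug, mouse from where it was at the start of the episode above 0.025 m).
It also fails if it takes over 115 s, if anything falls off the work surface, if the arm or the gripper's body presses on something with over 40 N, if the wrist force passes 120 N, or if a joint passes its speed limit or range.

## Working session

There is one attempt and no reset: what is moved stays moved. The work goes in short steps, Python scripts to look and compute and a shell command to move; the robot and the scene stay as the last step left them, time stands still between calls to the robot, and variables do not carry over. Pictures are saved under pics/ and viewed, and the job is handed in when it is done.

```bash
mkdir -p pics
cat > h.py <<'E'
import numpy as np, cv2
from plant import bot
def K(m): return np.array([[m['fx'],0,m['cx']],[0,m['fy'],m['cy']],[0,0,1]],float)
def cap(cam,name):
    m=bot.camera_model(cam); p,d=bot.capture(cam)
    cv2.imwrite(f'pics/{name}.png',p[:,:,::-1]); np.savez(f'pics/{name}.npz',p=p,d=d,K=K(m),D=np.array(m['dist_coeffs'],float),t=np.array(m['position'],float),R=np.array(m['rotation'],float))
    return p,d
def cloud(name):
    z=np.load(f'pics/{name}.npz'); d=z['d']; v,u=np.mgrid[:480,:640]
    n=cv2.undistortPoints(np.stack([u,v],-1).reshape(-1,1,2).astype(float),z['K'],z['D']).reshape(480,640,2)
    P=np.concatenate([n*d[...,None],d[...,None]],-1)@z['R'].T+z['t']; P[d==0]=np.nan
    return P,z['p']
E
python3 - <<'E'
from h import *
o=bot.get_obs(); print(o)
for c in ('top','scene','wrist'):
    m=bot.camera_model(c);print(c,m)
    cap(c,c+'0')
E
```

```text
{'time': 0.0, 'joint_positions': array([-1.24801040e+00,  3.42732806e-01,  1.52501862e+00, -4.27954124e-05,
        1.27539611e+00, -1.46045029e-01]), 'dq': array([-7.76576303e-04, -8.57057703e-06,  3.67062817e-04,  5.76105580e-04,
       -2.53149582e-03,  1.61787569e-03]), 'tau': array([ 1.82439664e-03, -4.31234944e+01, -2.44215310e+01,  7.18552410e-02,
        5.58847818e-02, -1.23824066e-04]), 'tool_pos': array([ 237.07370705, -467.96515011,  226.03917304]), 'tcp_rot': array([-1.6905287 ,  1.56924091,  1.9199074 ]), 'contact_force': array([-0.34889429,  0.14842464,  0.1103736 ]), 'moment': array([ 0.00371485,  0.02179541, -0.02100709]), 'grip_width': 91.88343205780856}
top {'fx': 501.25281136753387, 'fy': 501.25281136753387, 'cx': 317.2459730051107, 'cy': 237.7983614711727, 'dist_coeffs': array([0.00432667, 0.        , 0.        , 0.        , 0.        ]), 'position': array([ 214.13980051,   26.9484168 , 1501.3667361 ]), 'rotation': array([-2.96038694,  0.00969569, -1.57467017])}
scene {'fx': 466.78662583488637, 'fy': 466.78662583488637, 'cx': 316.5363224740426, 'cy': 235.84766589160512, 'dist_coeffs': array([-0.10447672,  0.        ,  0.        ,  0.        ,  0.        ]), 'position': array([1035.62789036,   84.92682234,  937.58866494]), 'rotation': array([-2.54531806, -0.01541366,  1.70473946])}
wrist {'fx': 355.80519483436257, 'fy': 355.80519483436257, 'cx': 327.4519238658538, 'cy': 244.2346213924958, 'dist_coeffs': array([-0.07251881,  0.        ,  0.        ,  0.        ,  0.        ]), 'position': array([ 296.82410538, -438.5036384 ,  384.18977406]), 'rotation': array([ 2.89026425e+00,  1.70828107e-03, -1.10163648e+00])}
```

Rotation is rpy; fix the helper.

```bash
python3 - <<'E'
s=open('h.py').read()
s=s.replace("import numpy as np, cv2","import numpy as np, cv2\nfrom scipy.spatial.transform import Rotation as Ro")
s=s.replace("P=np.concat","Rm=Ro.from_euler('xyz',z['R']).as_matrix(); P=np.concat").replace("@z['R'].T","@Rm.T")
open('h.py','w').write(s)
E
python3 - <<'E'
from h import *
P,p=cloud('top0')
print(np.nanmedian(P[...,2]),P[240,320],P[100,320],P[240,100])
z=np.nan_to_num(P[...,2]); h=np.clip(z/150*255,0,255).astype('uint8'); cv2.imwrite('pics/h0.png',cv2.applyColorMap(h,cv2.COLORMAP_JET))
E
```

```text
0.7262693470827344 [481.53874844  32.06964673   4.9489834 ] [ 9.38366396e+02  2.98724564e+01 -1.65505997e-01] [482.61336182 694.90361472  19.76312113]
```

View pics/top0.png

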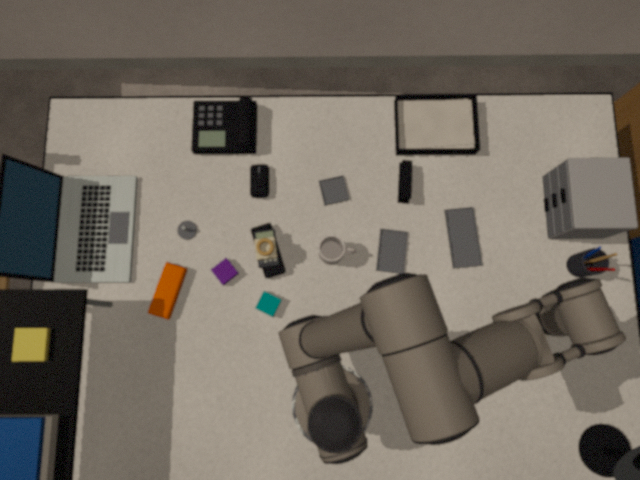

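View pics/scene0.png

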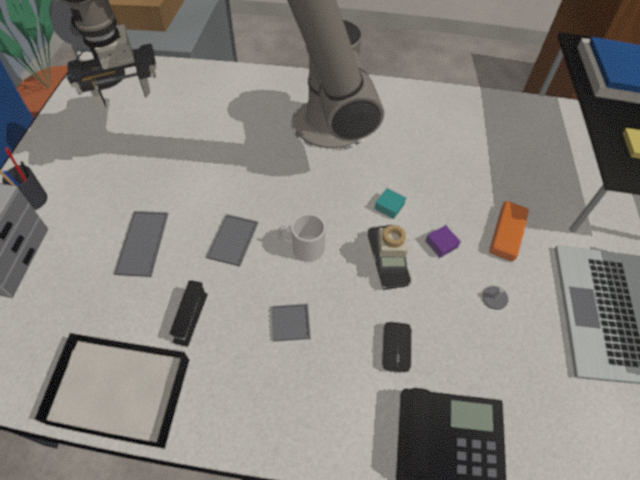

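View pics/h0.png

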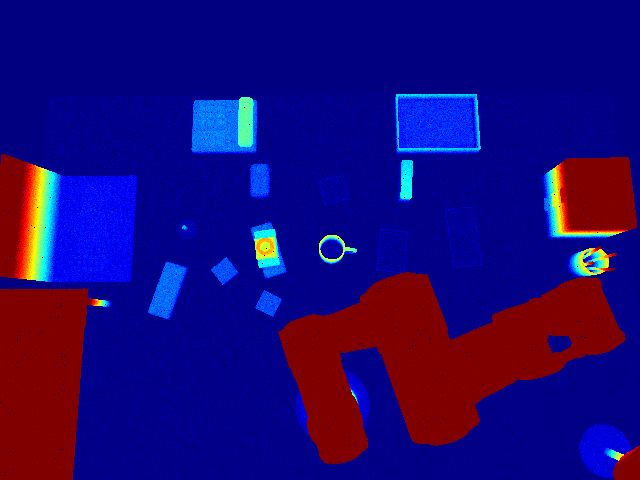

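The picture shows the pile at about (265,248), the spindle at (187,230), the square tray at (334,190), the mid tray at (392,250) and the long tray at (463,238). The mug is at (332,249), the mouse at (260,180) and the stapler at (405,180).

Things that could be mistaken:
- **Note block:** the cream one in the pile at (265,240), against purple (224,271), turquoise (268,303) and a yellow pad on the side table (30,344).
- **Case:** the black one under the pile at (267,265), against orange (167,290) and the black mouse (260,180).
- **Calculator:** in the pile at (265,235), against the desk phone (222,127).
- **Tape:** the only ring, at (265,247).

I choose the cream, black and ring things in the pile, and check them in a crop.

Run:
```python
from h import *
P,p=cloud('top0')
a=cv2.resize(p[150:320,150:350],None,fx=4,fy=3.5,interpolation=cv2.INTER_CUBIC)[:,:,::-1]
cv2.imwrite('pics/crop0.png',a[:600])
z=P[...,2]
def rect(name,r,c,zlo,zhi):
    m=np.zeros(z.shape,bool); m[r[0]:r[1],c[0]:c[1]]=True
    m&=(z>zlo)&(z<zhi)
    q=P[m][:,:2].astype('float32'); 
    k,l,s=cv2.connectedComponentsWithStats(m.astype('uint8'))[1:]  if 0 else (0,0,0)
    rc=cv2.minAreaRect(q); print(name,len(q),np.round(q.mean(0),1),'rect',np.round(rc[0],1),np.round(rc[1],1),round(rc[2],1),'z',np.round(np.percentile(P[m][:,2],[10,50,90]),1))
rect('case',(215,285),(240,295),22,40)
rect('calc',(215,285),(240,295),46,63)
rect('note',(215,285),(240,295),76,93)
rect('tape',(215,285),(240,295),98,115)
rect('mug',(230,268),(310,360),60,110)
rect('mouse',(155,205),(240,280),15,50)
rect('stapler',(150,210),(390,420),30,80)
rect('sq',(165,215),(310,360),5.5,13)
rect('mid',(220,280),(368,415),5.5,13)
rect('long',(195,276),(436,492),5.5,13)
rect('pin',(210,250),(168,206),20,50)
rect('disc',(210,250),(168,206),4,10)
rect('orange',(250,325),(140,195),15,50)
rect('purple',(255,290),(205,245),15,50)
rect('turq',(285,320),(250,290),15,50)
```

```text
case 418 [437.  180.6] rect [450.2 186.3] [160.2  70.2] 16.8 z [27.2 32.7 37. ]
calc 349 [450.7 186.6] rect [451.1 189. ] [108.8  62. ] 8.7 z [52.  56.4 60.3]
note 241 [442.8 187.8] rect [446.3 189.6] [58.8 59.1] 7.4 z [82.2 86.4 90. ]
tape 163 [447. 188.] rect [447.3 188.7] [48.2 47.9] 26.3 z [102.1 106.3 109.5]
mug 226 [445.3 -11.2] rect [438.3 -11.3] [99.1 74.6] 58.2 z [67.8 83.8 92.1]
mouse 649 [663.9 216.2] rect [665.4 216.9] [104.7  59.5] 1.3 z [21.4 28.9 34. ]
stapler 497 [ 664.6 -227.7] rect [ 675.3 -239.3] [158.4  67.4] 0.6 z [44.1 54.7 61.4]
sq 358 [638.   -9.3] rect [639.9 -13.5] [152.2 156.8] 89.5 z [ 5.8  7.1 10.4]
mid 413 [ 450.9 -184.4] rect [ 454. -182.] [138.8 174.3] 88.7 z [ 5.7  7.1 10.4]
long 612 [ 491.5 -399.3] rect [ 494.  -401.5] [167.8 244. ] 86.5 z [ 5.7  7.2 10.4]
pin 22 [516.3 436.9] rect [517.7 437.6] [11.  10.6] 14.4 z [26.5 41.1 46. ]
disc 344 [516.2 437.6] rect [516.3 439.1] [122.2 115.2] 0.1 z [4.3 6.  8.7]
orange 1271 [330.4 480. ] rect [331.8 482.7] [ 68.9 160.5] 72.9 z [27.7 33.7 38.2]
purple 407 [386.8 315.2] rect [388.  316.1] [59.4 58.3] 40.0 z [26.3 30.  34.3]
turq 412 [291.  184.2] rect [291.3 184.5] [59.  56.7] 63.6 z [25.7 29.8 33.8]
```

View pics/crop0.png

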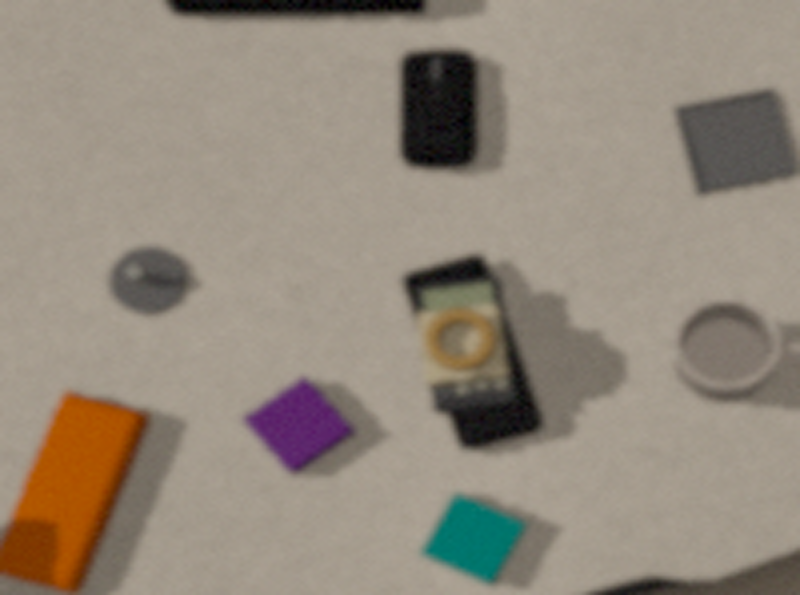

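The crop shows the tan ring on the cream block, on the calculator (display toward the top), on the black case. That confirms the choice. Next, the tray poses from colour.

Run:
```python
from h import *
P,p=cloud('top0')
g=cv2.cvtColor(p,cv2.COLOR_RGB2GRAY)
z=np.load('pics/top0.npz'); Rm=Ro.from_euler('xyz',z['R']).as_matrix()
def to(px,zz):
    n=cv2.undistortPoints(np.array(px,float).reshape(-1,1,2),z['K'],z['D']).reshape(-1,2)
    r=np.c_[n,np.ones(len(n))]@Rm.T; s=(zz-z['t'][2])/r[:,2]; return z['t']+r*s[:,None]
for n,r,c,zz in (('sq',(168,212),(312,358),9),('mid',(222,278),(370,414),9),('long',(198,274),(438,490),9),('disc',(212,248),(170,204),6)):
    s=g[r[0]:r[1],c[0]:c[1]]; t,m=cv2.threshold(s,0,255,cv2.THRESH_OTSU+cv2.THRESH_BINARY_INV)
    k,l,st,ce=cv2.connectedComponentsWithStats(m); i=1+np.argmax(st[1:,4]); v,u=np.nonzero(l==i)
    Q=to(np.c_[u+c[0],v+r[0]],zz)[:,:2].astype('float32'); rc=cv2.minAreaRect(Q)
    print(n,t,len(Q),np.round(Q.mean(0),1),np.round(rc[0],1),np.round(rc[1],1),round(rc[2],1))
```

```text
sq 120.0 704 [636.9 -12. ] [637.2 -12.5] [84.2 83.7] 13.3
mid 119.0 1342 [ 440.6 -187.2] [ 440.5 -190.2] [110.  145.9] 89.7
long 120.0 1816 [ 486.5 -399.7] [ 487.4 -399.9] [182.9  92.7] 5.4
disc 121.0 302 [515.2 436. ] [515.5 436.7] [58.1 57.5] 46.5
```

```bash
cat >> h.py <<'E'
def plan(x,y,z,jaw=None,maxs=4.0,maxt=0.12,n=None):
    """jaw: desired world angle (deg, mod 180) of tool y. prints rows (cm, rad) in tool axes"""
    o=bot.get_obs(); R=Ro.from_euler('xyz',o['tcp_rot']).as_matrix(); p=np.array(o['tool_pos'])
    cur=np.degrees(np.arctan2(R[1,1],R[0,1])); dt=0
    if jaw is not None:
        d=(jaw-cur+90)%180-90; dt=-np.radians(d) # tool x is down
    D=np.array([x,y,z])-p
    k=n or max(int(np.ceil(np.linalg.norm(D)/10/maxs)),int(np.ceil(abs(dt)/maxt)),1)
    print('t %.2f pos %s tilt %s jaw %.1f j6 %.2f F %s w %.1f | D %s turn %.3f'%(o['time'],np.round(p,1),np.round(R[:,0],3),cur,o['joint_positions'][5],np.round(o['contact_force'],1),o['grip_width'],np.round(D,1),dt))
    rows=[]
    for i in range(k):
        rows.append([round(float(v),2) for v in R.T@D/k/10]+[round(dt/k,3)])
        R=R@Ro.from_rotvec([dt/k,0,0]).as_matrix()
    for i in range(0,k,8): print('[['+','.join(str(r).replace(' ','') for r in rows[i:i+8])+']]')
E
python3 -c "
from h import *
plan(450,-190,230,97)"
```

```text
t 0.15 pos [ 237.1 -468.1  226.2] tilt [-0.     0.001 -1.   ] jaw -63.1 j6 -0.15 F [ 0.8 -0.4 -1.2] w 91.7 | D [212.9 278.1   3.8] turn 0.347
[[[-0.04,-1.69,-3.51,np.float64(0.039)],[-0.04,-1.82,-3.44,np.float64(0.039)],[-0.04,-1.95,-3.37,np.float64(0.039)],[-0.04,-2.08,-3.29,np.float64(0.039)],[-0.04,-2.21,-3.21,np.float64(0.039)],[-0.04,-2.33,-3.12,np.float64(0.039)],[-0.04,-2.45,-3.03,np.float64(0.039)],[-0.04,-2.56,-2.93,np.float64(0.039)]]]
[[[-0.04,-2.67,-2.83,np.float64(0.039)]]]
```

```bash
sed -i 's/round(dt\/k,3)\]/round(float(dt)\/k,3)]/' h.py
python3 -m handwheel '[[[0,-1.7,-3.5,0.04],[0,-1.8,-3.45,0.04],[0,-1.95,-3.35,0.04],[0,-2.1,-3.3,0.04],[0,-2.2,-3.2,0.04],[0,-2.35,-3.1,0.04],[0,-2.45,-3.0,0.04],[0,-2.55,-2.9,0.04]]]'
python3 -c "
from h import *
plan(450,-190,230,97)
plan(447,100,230,97)"
```

```text
time: 0.82
tool_pos: [427.6, -220.4, 226.7]
tcp_rot: [-0.338, 1.571, 2.95]
contact_force: [0.2, -1.2, 0.6]
grip_width: 91.9
t 0.82 pos [ 427.6 -220.4  226.7] tilt [-0.  0. -1.] jaw -81.6 j6 0.79 F [ 0.2 -1.2  0.6] w 91.9 | D [22.4 30.4  3.3] turn 0.025
[[[-0.33,-2.68,-2.66,0.025]]]
t 0.82 pos [ 427.6 -220.4  226.7] tilt [-0.  0. -1.] jaw -81.6 j6 0.79 F [ 0.2 -1.2  0.6] w 91.9 | D [ 19.4 320.4   3.3] turn 0.025
[[[-0.04,-3.49,-0.73,0.003],[-0.04,-3.49,-0.72,0.003],[-0.04,-3.49,-0.71,0.003],[-0.04,-3.5,-0.7,0.003],[-0.04,-3.5,-0.7,0.003],[-0.04,-3.5,-0.69,0.003],[-0.04,-3.5,-0.68,0.003],[-0.04,-3.5,-0.67,0.003]]]
[[[-0.04,-3.51,-0.66,0.003]]]
```

```bash
python3 -c "
from h import *
cap('wrist','w1')"
python3 -m handwheel '[[[0,-3.5,-0.73,0.003],[0,-3.5,-0.73,0.003],[0,-3.5,-0.72,0.003],[0,-3.5,-0.71,0.003],[0,-3.5,-0.7,0.003],[0,-3.5,-0.69,0.003],[0,-3.5,-0.68,0.003],[0,-3.5,-0.67,0.003]]]'
python3 -c "
from h import *
cap('wrist','w2');cap('top','top2')
plan(447,188,160,97)"
```

```text
time: 1.53
tool_pos: [443.7, 64.4, 226.7]
tcp_rot: [0.939, 1.571, -2.078]
contact_force: [1.5, -0.0, -0.6]
grip_width: 91.7
t 1.63 pos [443.7  66.8 226.6] tilt [-0.     0.001 -1.   ] jaw -82.5 j6 1.42 F [ 1.2 -0.2  0.3] w 91.7 | D [  3.3 121.2 -66.6] turn 0.008
[[[1.67,-2.99,-0.48,0.002],[1.67,-2.99,-0.47,0.002],[1.67,-2.99,-0.46,0.002],[1.67,-2.99,-0.46,0.002]]]
```

View pics/w1.png

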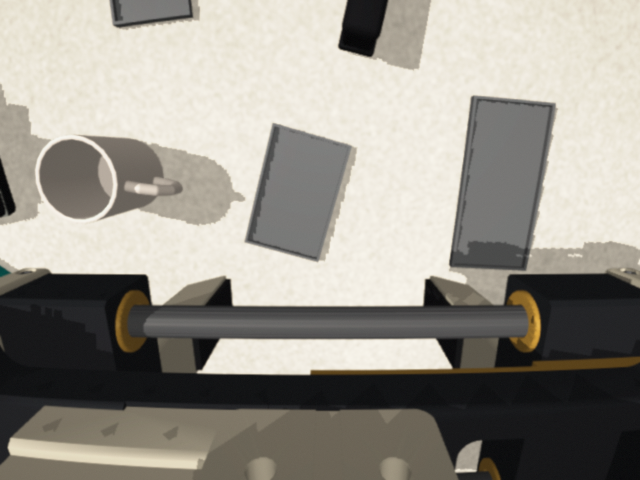

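View pics/w2.png

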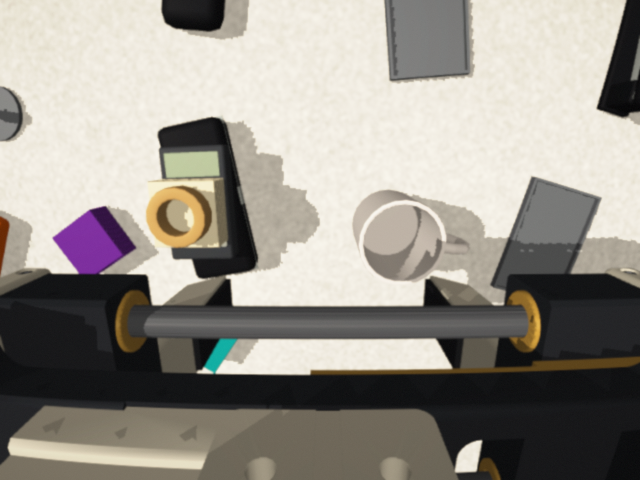

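View pics/top2.png

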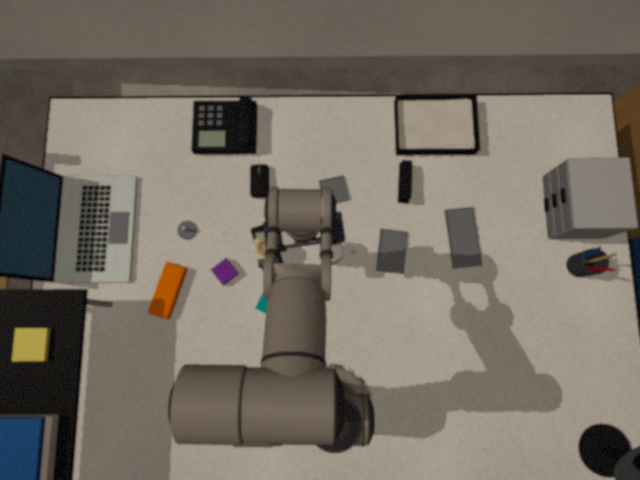

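Both wrist views are clear. w1 shows the mid tray at (300,190) and the long tray at (503,183). w2 shows the pile at (195,200) with the tape at (178,216). I'll measure the trays from w1 and the pile from w2.

```bash
cat >> h.py <<'E'
def px2w(name,px,zz):
    z=np.load(f'pics/{name}.npz'); Rm=Ro.from_euler('xyz',z['R']).as_matrix()
    n=cv2.undistortPoints(np.array(px,float).reshape(-1,1,2),z['K'],z['D']).reshape(-1,2)
    r=np.c_[n,np.ones(len(n))]@Rm.T; s=(zz-z['t'][2])/r[:,2]; return z['t']+r*s[:,None]
def blob(name,lab,mask,r,c,zz):
    m=np.zeros((480,640),'uint8'); m[r[0]:r[1],c[0]:c[1]]=mask[r[0]:r[1],c[0]:c[1]]
    m=cv2.morphologyEx(m,cv2.MORPH_OPEN,np.ones((3,3)))
    k,l,st,ce=cv2.connectedComponentsWithStats(m); i=1+np.argmax(st[1:,4]); v,u=np.nonzero(l==i)
    Q=px2w(name,np.c_[u,v],zz)[:,:2].astype('float32'); rc=cv2.minAreaRect(Q)
    print(lab,st[i],np.round(Q.mean(0),1),np.round(rc[0],1),np.round(rc[1],1),round(rc[2],1)); return Q
def zrect(name,lab,r,c,zlo,zhi):
    P,p=cloud(name); z=P[...,2]; m=np.zeros(z.shape,bool); m[r[0]:r[1],c[0]:c[1]]=True
    m&=(z>zlo)&(z<zhi); m=cv2.morphologyEx(m.astype('uint8'),cv2.MORPH_OPEN,np.ones((3,3)))
    k,l,st,ce=cv2.connectedComponentsWithStats(m); i=1+np.argmax(st[1:,4]); Q=P[l==i]
    rc=cv2.minAreaRect(Q[:,:2].astype('float32'))
    print(lab,len(Q),np.round(Q.mean(0),1),np.round(rc[0],1),np.round(rc[1],1),round(rc[2],1))
E
python3 - <<'E'
from h import *
p=np.load('pics/w1.npz')['p']; g=cv2.cvtColor(p,cv2.COLOR_RGB2GRAY)
print(g[190,300],g[100,300],g[200,230])
m=(g<135).astype('uint8')
blob('w1','mid',m,(110,268),(236,365),9)
blob('w1','long',m,(80,272),(440,570),9)
p=np.load('pics/top2.npz')['p']; g=cv2.cvtColor(p,cv2.COLOR_RGB2GRAY);m=(g<120).astype('uint8')
blob('top2','midT',m,(222,275),(370,414),9)
blob('top2','longT',m,(198,274),(438,490),9)
zrect('w2','tape',(110,270),(130,260),98,115)
zrect('w2','note',(110,270),(130,260),78,94)
zrect('w2','calc',(110,270),(130,260),48,63)
zrect('w2','case',(110,290),(130,270),22,42)
E
```

```text
123 236 171
mid [ 246  125  104  136 9363] [ 448.5 -184.6] [ 446.4 -184.6] [ 82.2 127.7] 82.6
long [  449    97   106   174 13811] [ 490.6 -398. ] [ 486.5 -399.3] [181.1  91. ] 5.3
midT [ 370  229   44   46 1618] [ 437.3 -185.1] [ 444.4 -182.8] [129.2 137.9] 88.7
longT [ 438  207   52   67 2408] [ 464.8 -397.6] [ 479.6 -396.8] [154.3 202.1] 89.7
tape 2092 [446.  187.1 105.2] [445.4 187.8] [49.2 48.8] 7.6
note 1551 [452.7 176.1  85.9] [444.3 189.3] [59.2 59.2] 7.9
calc 3447 [463.2 185.4  56. ] [449.1 188.5] [108.5  62.2] 8.5
case 1968 [407.1 160.   32.4] [427.7 179.7] [116.7  64.8] 15.9
```

```bash
python3 -m handwheel '[[[1.6,-3,-0.48,0.002],[1.6,-3,-0.47,0.002],[1.6,-3,-0.46,0.002],[1.6,-3,-0.46,0.002],[0,0,0,0]]]'
python3 -c "
from h import *
cap('wrist','w3')
plan(446,188.2,89.5,97.5,maxs=2)"
```

```text
time: 2.05
tool_pos: [446.5, 186.8, 159.7]
tcp_rot: [-0.118, 1.566, -3.14]
contact_force: [-0.8, -0.8, 0.5]
grip_width: 91.8
t 2.10 pos [447.  185.1 160.9] tilt [-0.004 -0.001 -1.   ] jaw -83.1 j6 1.68 F [ 1.1 -0.9 -0.8] w 92.0 | D [ -1.    3.1 -71.4] turn -0.011
[[[1.78,-0.08,0.01,-0.003],[1.78,-0.08,0.01,-0.003],[1.78,-0.08,0.01,-0.003],[1.78,-0.08,0.01,-0.003]]]
```

View pics/w3.png

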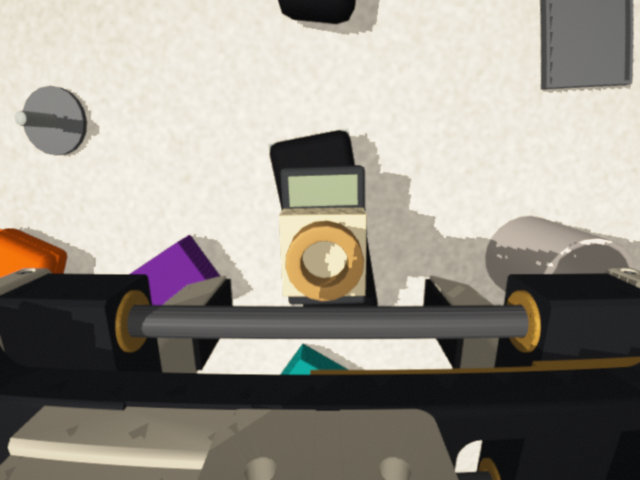

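The tape, at (325,262), is centred between the fingers. I'll check its position and the spindle in this picture, then descend.

```bash
python3 - <<'E'
from h import *
zrect('w3','tape',(200,302),(260,390),98,115)
zrect('w3','note',(200,302),(260,390),78,94)
zrect('w3','disc',(70,170),(0,110),3.5,12)
zrect('w3','pin',(70,170),(0,110),15,50)
p=np.load('pics/w3.npz')['p']; g=cv2.cvtColor(p,cv2.COLOR_RGB2GRAY);m=(g<150).astype('uint8')
blob('w3','disc',m,(75,165),(15,92),6)
p=np.load('pics/w2.npz')['p']; g=cv2.cvtColor(p,cv2.COLOR_RGB2GRAY);m=(g<135).astype('uint8')
plan(446,188.2,89.5,97.5,maxs=2)
E
python3 -m handwheel '[[[2.3,-0.1,0,0],[2.3,-0.1,0,0],[2.3,-0.1,0,0],[0.2,0,0,0],[0,0,0,0],[0,0,0,0]]]'
python3 -c "
from h import *
plan(446,188.2,89,97.5,maxs=2)"
```

```text
tape 3272 [446.4 188.5 105.5] [445.4 188.4] [49.2 49.2] 82.0
note 2136 [458.2 196.2  86. ] [444.5 189.4] [58.4 58.6] 7.4
disc 2977 [515.3 434.9   6.2] [515.  437.1] [59.9 59.3] 2.1
pin 473 [515.  435.3  33. ] [514.6 438. ] [11.6 12.9] 19.8
disc [  23   87   65   68 3487] [515.1 435.3] [514.7 435.7] [57.3 61.6] 1.9
t 2.10 pos [447.  185.1 160.9] tilt [-0.004 -0.001 -1.   ] jaw -83.1 j6 1.68 F [ 1.1 -0.9 -0.8] w 92.0 | D [ -1.    3.1 -71.4] turn -0.011
[[[1.78,-0.08,0.01,-0.003],[1.78,-0.08,0.01,-0.003],[1.78,-0.08,0.01,-0.003],[1.78,-0.08,0.01,-0.003]]]
time: 2.6
tool_pos: [448.7, 186.5, 92.8]
tcp_rot: [3.054, 1.569, 0.028]
contact_force: [1.3, 0.9, 0.9]
grip_width: 92.2
t 2.60 pos [448.7 186.5  92.8] tilt [ 0.001  0.    -1.   ] jaw -83.4 j6 1.69 F [1.3 0.9 0.9] w 92.2 | D [-2.7  1.7 -3.8] turn -0.015
[[[0.38,-0.2,0.25,-0.015]]]
```

```bash
python3 -m handwheel '[[[0.35,-0.15,0.2,-0.01],[0,0,0,0],[0,0,0,0]]]'
python3 -c "
from h import *
plan(446,188.2,89,97.5,maxs=2)"
python3 -m handwheel '[[[0,0,0,0],[0,0,0,0],[0,0,0,0],[0,0,0,0],[0,0,0,0],[0,0,0,0],[0,0,0,0],[0,0,0,0]]]' 0
```

```text
time: 2.85
tool_pos: [445.8, 188.5, 88.9]
tcp_rot: [-3.109, 1.57, 0.16]
contact_force: [0.8, 0.4, -0.2]
grip_width: 91.9
t 2.85 pos [445.8 188.5  88.9] tilt [ 0.001  0.    -1.   ] jaw -82.7 j6 1.69 F [ 0.8  0.4 -0.2] w 91.9 | D [ 0.2 -0.3  0.1] turn -0.004
[[[-0.01,0.04,-0.01,-0.004]]]
time: 3.52
tool_pos: [445.5, 188.5, 88.2]
tcp_rot: [1.012, 1.571, -2.003]
contact_force: [-0.6, 0.1, -0.1]
grip_width: 49.0
```

```bash
python3 -m handwheel '[[[-1.5,0,0,0],[-2.5,0,0,0],[-2,0,0,0],[0,0,0,0]]]'
python3 -c "
from h import *
plan(515,436.5,125,maxs=3.5)"
```

```text
time: 3.85
tool_pos: [447.6, 189.1, 151.7]
tcp_rot: [-3.042, 1.564, 0.227]
contact_force: [1.0, 0.4, -0.1]
grip_width: 49.4
t 3.85 pos [447.6 189.1 151.7] tilt [ 0.007  0.002 -1.   ] jaw -82.7 j6 1.69 F [ 1.   0.4 -0.1] w 49.4 | D [ 67.4 247.4 -26.7] turn 0.000
[[[0.34,-2.96,-1.22,0.0],[0.34,-2.96,-1.22,0.0],[0.34,-2.96,-1.22,0.0],[0.34,-2.96,-1.22,0.0],[0.34,-2.96,-1.22,0.0],[0.34,-2.96,-1.22,0.0],[0.34,-2.96,-1.22,0.0],[0.34,-2.96,-1.22,0.0]]]
```

```bash
python3 -m handwheel '[[[0.35,-2.95,-1.2,0],[0.35,-2.95,-1.2,0],[0.35,-2.95,-1.2,0],[0.35,-2.95,-1.2,0],[0.35,-2.95,-1.2,0],[0.35,-2.95,-1.2,0],[0.35,-2.95,-1.2,0],[0.35,-2.95,-1.2,0]]]'
python3 -m handwheel '[[[0,0,0,0],[0,0,0,0],[0,0,0,0]]]'
python3 -c "
from h import *
plan(515,436.5,60,maxs=2.5);cap('wrist','w4')"
```

```text
time: 4.52
tool_pos: [510.6, 436.0, 118.5]
tcp_rot: [0.537, 1.569, -2.478]
contact_force: [0.0, -0.5, -1.8]
grip_width: 48.8
time: 4.77
tool_pos: [510.3, 434.2, 118.8]
tcp_rot: [0.626, 1.568, -2.388]
contact_force: [-0.7, -1.0, -0.2]
grip_width: 49.2
t 4.77 pos [510.3 434.2 118.8] tilt [-0.002 -0.002 -1.   ] jaw -82.7 j6 2.03 F [-0.7 -1.  -0.2] w 49.2 | D [  4.7   2.3 -58.8] turn 0.000
[[[1.96,-0.06,-0.17,0.0],[1.96,-0.06,-0.17,0.0],[1.96,-0.06,-0.17,0.0]]]
```

View pics/w4.png

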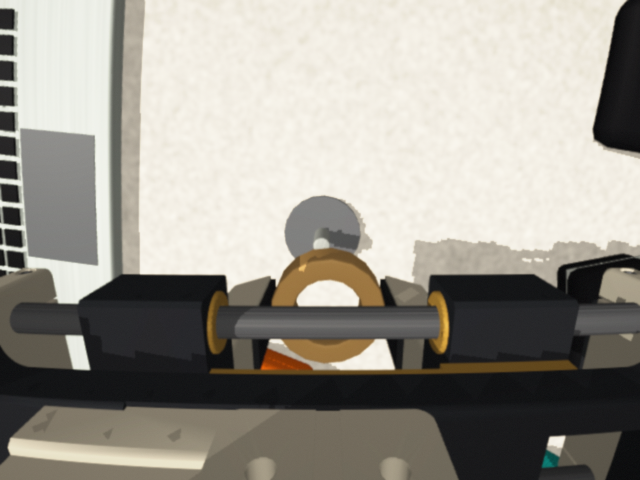

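The tape is held level at (327,305). The disc is at (323,229) with the pin tip at (321,243). I'll measure both.

Run:
```python
from h import *
p=np.load('pics/w4.npz')['p']; g=cv2.cvtColor(p,cv2.COLOR_RGB2GRAY)
print(px2w('w4',[[321,243]],42), px2w('w4',[[322.5,197],[285.5,229]],6))
zrect('w4','disc',(185,262),(275,372),3.5,12)
zrect('w4','pin',(235,251),(312,330),20,60)
P,_=cloud('w4'); print(P[255,326],P[290,280],P[290,375])
```

```text
[[516.87976348 438.98212623  42.        ]] [[543.66597702 441.74879679   6.        ]
 [515.32785622 467.228751     6.        ]]
disc 3233 [521.7 440.    6.1] [521.1 440.2] [46.5 59. ] 12.1
pin 220 [517.3 438.9  39.7] [517.  439.1] [ 7.6 11.3] 10.6
[534.50791398 437.52999334 130.44822323] [518.49373368 455.06292024 136.42324391] [523.35628348 415.14091873 135.83351783]
```

```bash
python3 -m handwheel '[[[2.0,-0.1,-0.2,0],[2.0,-0.1,-0.2,0],[2.0,-0.1,-0.2,0],[0,0,0,0],[0,0,0,0]]]'
python3 -c "
from h import *
plan(516,438,10,maxs=2);cap('wrist','w5')"
```

```text
time: 5.23
tool_pos: [516.1, 437.2, 59.7]
tcp_rot: [0.529, 1.568, -2.487]
contact_force: [-0.0, -0.2, -0.3]
grip_width: 48.7
t 5.23 pos [516.1 437.2  59.7] tilt [-0.002 -0.001 -1.   ] jaw -82.8 j6 2.03 F [-0.  -0.2 -0.3] w 48.7 | D [ -0.1   0.8 -49.7] turn 0.000
[[[1.66,-0.03,-0.0,0.0],[1.66,-0.03,-0.0,0.0],[1.66,-0.03,-0.0,0.0]]]
```

View pics/w5.png

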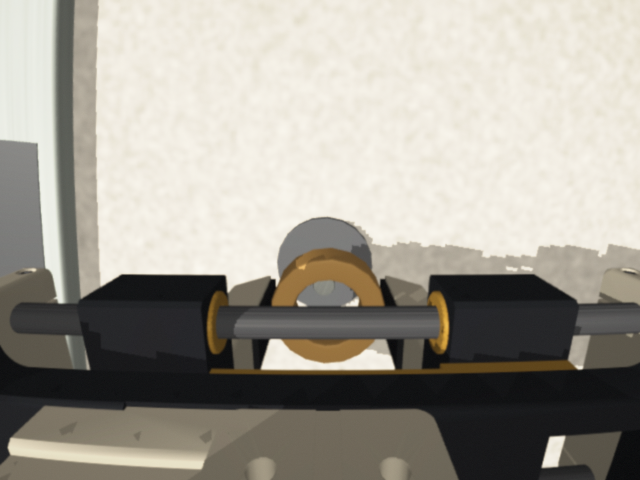

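The pin shows through the hole at (323,287), so it is inside the ring. I'll go down.

```bash
python3 -m handwheel '[[[1.2,0,0,0],[1.2,0,0,0],[1.2,0,0,0],[1.0,0,0,0],[0,0,0,0],[0,0,0,0]]]'
python3 -c "
from h import *
plan(516,438,9,maxs=2)"
```

```text
time: 5.78
tool_pos: [515.9, 438.2, 12.9]
tcp_rot: [0.505, 1.569, -2.509]
contact_force: [-0.6, 0.6, 0.3]
grip_width: 48.9
t 5.78 pos [515.9 438.2  12.9] tilt [-0.002 -0.001 -1.   ] jaw -82.7 j6 2.03 F [-0.6  0.6  0.3] w 48.9 | D [ 0.1 -0.2 -3.9] turn 0.000
[[[0.39,0.02,-0.01,0.0]]]
```

```bash
python3 -m handwheel '[[[0.2,0,0,0],[0.15,0,0,0],[0,0,0,0]]]'
python3 -m handwheel '[[[0,0,0,0],[0,0,0,0],[0,0,0,0],[0,0,0,0],[0,0,0,0],[0,0,0,0]]]' 0.85
python3 -m handwheel '[[[-1,0,0,0],[-2.5,0,0,0],[-3.5,0,0,0],[-3.5,0,0,0],[-2.5,0,0,0],[0,0,0,0]]]' 1
python3 -c "
from h import *
cap('wrist','w6');plan(444.5,189.3,130,97.5,maxs=3.5)"
```

```text
time: 6.03
tool_pos: [516.7, 438.6, 10.8]
tcp_rot: [-2.911, 1.57, 0.358]
contact_force: [-0.5, -0.3, -0.1]
grip_width: 49.1
time: 6.53
tool_pos: [516.5, 438.5, 10.8]
tcp_rot: [2.966, 1.571, -0.048]
contact_force: [-0.2, -0.3, 0.5]
grip_width: 77.9
time: 7.03
tool_pos: [519.2, 440.4, 148.8]
tcp_rot: [-2.683, 1.558, 0.585]
contact_force: [1.2, 0.7, -0.0]
grip_width: 91.8
t 7.08 pos [518.1 439.7 145.6] tilt [ 0.007  0.005 -1.   ] jaw -82.7 j6 2.03 F [ 0.3  0.1 -0.1] w 91.8 | D [ -73.6 -250.4  -15.6] turn -0.004
[[[0.17,2.99,1.31,-0.0],[0.17,2.99,1.31,-0.0],[0.17,2.99,1.31,-0.0],[0.17,2.99,1.32,-0.0],[0.17,2.99,1.32,-0.0],[0.17,2.99,1.32,-0.0],[0.17,2.98,1.32,-0.0],[0.17,2.98,1.32,-0.0]]]
```

View pics/w6.png

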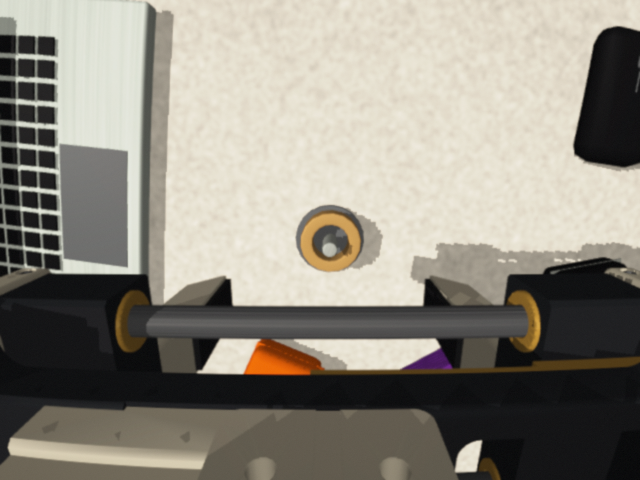

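The tape lies round the pin at (330,241). Next is the note block.

```bash
python3 -m handwheel '[[[0,3,1.3,0],[0,3,1.3,0],[0,3,1.3,0],[0,3,1.3,0],[0,3,1.3,0],[0,3,1.3,0],[0,3,1.3,0],[0,2.9,1.3,0]]]'
python3 -m handwheel '[[[0,0,0,0],[0,0,0,0],[0,0,0,0]]]'
python3 - <<'E'
from h import *
cap('wrist','w7')
zrect('w7','note',(180,310),(240,410),76,95)
zrect('w7','calc',(130,310),(240,410),48,65)
plan(444.5,189.3,67,97.5,maxs=2)
E
```

```text
time: 7.75
tool_pos: [442.2, 186.7, 140.1]
tcp_rot: [0.246, 1.569, -2.768]
contact_force: [0.8, -0.1, -0.2]
grip_width: 91.8
time: 8.0
tool_pos: [443.7, 188.4, 140.6]
tcp_rot: [-1.302, 1.571, 1.966]
contact_force: [-0.7, 0.1, 0.5]
grip_width: 91.9
note 8415 [446.2 189.6  85.9] [444.3 189.4] [58.7 58.7] 7.6
calc 4153 [487.5 194.9  56.3] [487.4 195.2] [31.1 62. ] 7.3
t 8.05 pos [443.8 188.9 140.5] tilt [ 0.  0. -1.] jaw -82.7 j6 1.69 F [-0.  -0.3 -0.5] w 91.7 | D [  0.7   0.4 -73.5] turn -0.004
[[[1.84,-0.01,-0.02,-0.001],[1.84,-0.01,-0.02,-0.001],[1.84,-0.01,-0.02,-0.001],[1.84,-0.01,-0.02,-0.001]]]
```

View pics/w7.png

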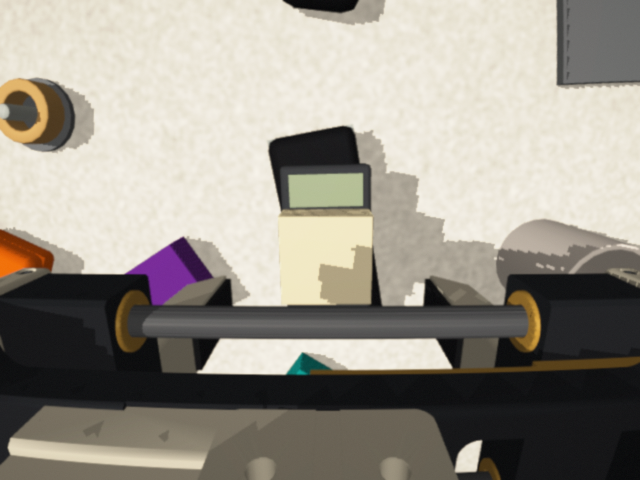

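The note block spans columns 279–372 and is centred between the fingers. I'll descend and grip it.

```bash
python3 -m handwheel '[[[2.0,0,0,0],[2.0,0,0,0],[2.0,0,0,0],[1.3,0,0,0],[0,0,0,0],[0,0,0,0]]]'
python3 -m handwheel '[[[0,0,0,0],[0,0,0,0],[0,0,0,0],[0,0,0,0],[0,0,0,0],[0,0,0,0],[0,0,0,0]]]' 0
python3 -m handwheel '[[[-1.0,0,0,0],[-2.5,0,0,0],[-2.5,0,0,0],[-1,0,0,0],[0,0,0,0]]]'
python3 -c "
from h import *
cap('wrist','w8')
plan(637,-12.5,105,103.5,maxs=3.3)"
```

```text
time: 8.55
tool_pos: [443.4, 189.0, 67.1]
tcp_rot: [0.123, 1.569, -2.89]
contact_force: [0.5, 0.7, 0.2]
grip_width: 92.0
time: 9.13
tool_pos: [443.8, 188.3, 68.1]
tcp_rot: [-3.062, 1.57, 0.206]
contact_force: [0.4, 0.4, 2.6]
grip_width: 57.7
time: 9.55
tool_pos: [445.0, 188.6, 140.0]
tcp_rot: [-3.05, 1.566, 0.218]
contact_force: [0.8, -0.1, -1.5]
grip_width: 57.8
t 9.60 pos [444.1 188.3 138.4] tilt [ 0.002  0.    -1.   ] jaw -82.7 j6 1.69 F [ 0.3  0.5 -1.4] w 57.4 | D [ 192.9 -200.8  -33.4] turn -0.109
[[[0.38,2.48,-1.84,-0.012],[0.38,2.51,-1.81,-0.012],[0.38,2.53,-1.78,-0.012],[0.38,2.55,-1.75,-0.012],[0.38,2.57,-1.72,-0.012],[0.38,2.59,-1.69,-0.012],[0.38,2.61,-1.66,-0.012],[0.38,2.63,-1.63,-0.012]]]
[[[0.38,2.65,-1.59,-0.012]]]
```

View pics/w8.png

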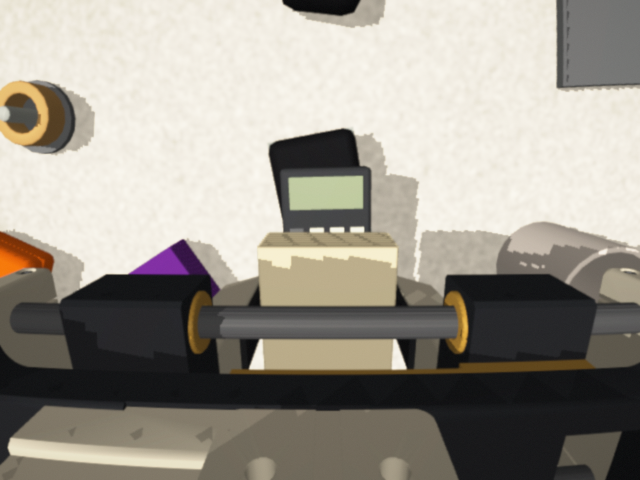

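```bash
python3 -m handwheel '[[[0,2.5,-1.85,-0.012],[0,2.5,-1.8,-0.012],[0,2.5,-1.8,-0.012],[0,2.55,-1.75,-0.012],[0,2.55,-1.7,-0.012],[0,2.6,-1.7,-0.012],[0,2.6,-1.65,-0.012],[0,2.6,-1.65,-0.012]]]'
python3 -m handwheel '[[[0,0,0,0],[0,0,0,0],[0,0,0,0]]]'
python3 - <<'E'
from h import *
cap('wrist','w9')
plan(637,-12.5,105,103.5,maxs=3.3)
E
```

```text
time: 10.27
tool_pos: [614.8, 9.2, 135.6]
tcp_rot: [-0.315, 1.568, 3.05]
contact_force: [0.9, -0.3, -1.0]
grip_width: 57.5
time: 10.52
tool_pos: [613.7, 10.7, 135.9]
tcp_rot: [-0.382, 1.567, 2.982]
contact_force: [-0.1, 0.4, -0.3]
grip_width: 57.8
t 10.57 pos [613.7  11.2 136.4] tilt [-0.003  0.    -1.   ] jaw -77.2 j6 1.24 F [-0.2 -0.5 -0.9] w 57.8 | D [ 23.3 -23.7 -31.4] turn -0.012
[[[1.57,1.42,-0.88,-0.006],[1.57,1.42,-0.87,-0.006]]]
```

View pics/w9.png

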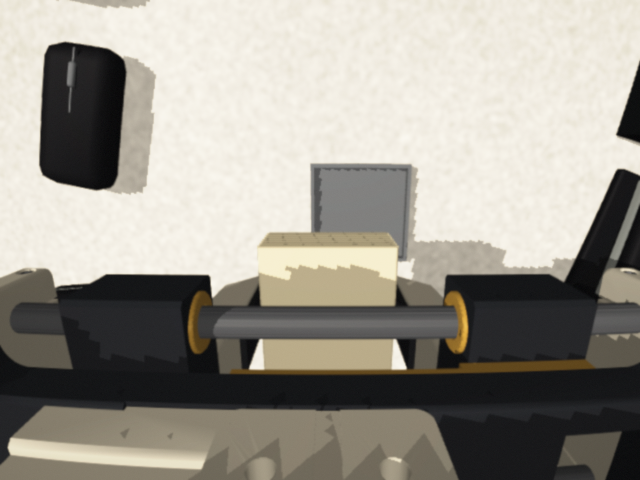

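The square tray shows at (361,210), partly behind the held block. I'll measure its far corners.

Run:
```python
from h import *
p=np.load('pics/w9.npz')['p']; cv2.imwrite('pics/c9.png',cv2.resize(p[150:270,295:430],None,fx=4,fy=4)[:,:,::-1])
A=px2w('w9',[[310.5,164],[411,164.5],[407,262]],9)[:,:2];print(A, np.degrees(np.arctan2(*(A[1]-A[0])[::-1])), np.linalg.norm(A[1]-A[0]))
# corner centre estimate
u=(A[1]-A[0])/np.linalg.norm(A[1]-A[0]); n=np.array([u[1],-u[0]]); n=n if n[0]<0 else -n
print((A[0]+A[1])/2+n*40)
```

```text
[[667.43338612  36.35101092]
 [684.75012344 -40.76964816]
 [606.70637683 -59.61474587]] -77.34465941545187 79.04090996501306
[637.06353048 -10.97274876]
```

View pics/c9.png

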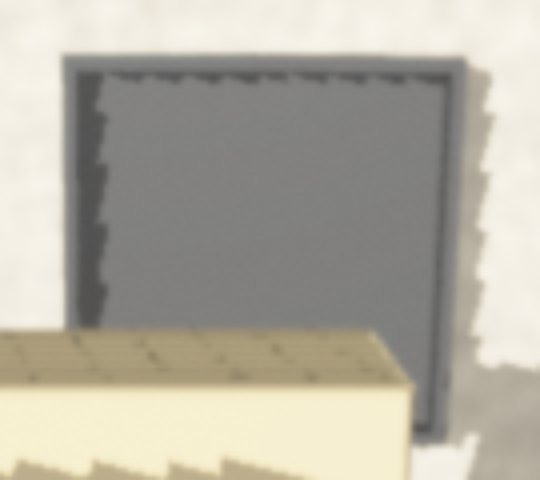

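```bash
python3 -m handwheel '[[[2.0,1.4,-0.88,-0.006],[2.0,1.35,-0.88,-0.006],[2.0,0,0,0],[2.0,0,0,0],[0,0,0,0],[0,0,0,0]]]'
python3 - <<'E'
from h import *
plan(636.5,-11.8,15,103,maxs=2)
E
```

```text
time: 11.07
tool_pos: [636.9, -11.3, 56.9]
tcp_rot: [-0.379, 1.568, 2.999]
contact_force: [0.2, -1.2, -0.9]
grip_width: 57.6
t 11.07 pos [636.9 -11.3  56.9] tilt [-0.003  0.    -1.   ] jaw -76.5 j6 1.20 F [ 0.2 -1.2 -0.9] w 57.6 | D [ -0.4  -0.5 -41.9] turn 0.009
[[[1.4,0.01,0.01,0.003],[1.4,0.01,0.01,0.003],[1.4,0.01,0.01,0.003]]]
```

```bash
python3 -m handwheel '[[[1.3,0,0,0],[1.3,0,0,0],[1.0,0,0,0],[0.3,0,0,0],[0,0,0,0],[0,0,0,0]]]'
python3 - <<'E'
from h import *
plan(636.5,-11.8,15,103,maxs=2)
E
```

```text
time: 11.57
tool_pos: [638.7, -12.3, 19.6]
tcp_rot: [2.712, 1.57, -0.194]
contact_force: [0.4, 0.1, -0.7]
grip_width: 58.0
t 11.57 pos [638.7 -12.3  19.6] tilt [ 0.001 -0.    -1.   ] jaw -76.5 j6 1.20 F [ 0.4  0.1 -0.7] w 58.0 | D [-2.2  0.5 -4.6] turn 0.008
[[[0.46,-0.09,0.2,0.008]]]
```

```bash
python3 -m handwheel '[[[0.25,0,0.1,0],[0.15,0,0.1,0],[0,0,0,0],[0,0,0,0]]]'
python3 -m handwheel '[[[0,0,0,0],[0,0,0,0],[0,0,0,0],[0,0,0,0],[0,0,0,0],[0,0,0,0]]]' 0.9
python3 -m handwheel '[[[-1,0,0,0],[-2.5,0,0,0],[-3.5,0,0,0],[-3.5,0,0,0],[-2.5,0,0,0],[0,0,0,0]]]' 1
python3 -c "
from h import *
cap('wrist','w10');plan(449,188.5,150,98.5,maxs=3.3)
zrect('w10','note',(100,300),(200,450),25,45)"
```

```text
time: 11.9
tool_pos: [636.4, -13.0, 15.1]
tcp_rot: [2.635, 1.57, -0.272]
contact_force: [-0.8, 0.2, 0.8]
grip_width: 57.6
time: 12.4
tool_pos: [636.3, -12.9, 14.7]
tcp_rot: [0.582, 1.571, -2.325]
contact_force: [-0.2, -0.5, 0.1]
grip_width: 82.5
time: 12.9
tool_pos: [639.5, -13.2, 152.3]
tcp_rot: [2.761, 1.559, -0.146]
contact_force: [0.7, 0.9, 0.2]
grip_width: 91.7
t 12.95 pos [638.2 -13.1 149.1] tilt [ 0.008 -0.001 -1.   ] jaw -76.5 j6 1.20 F [ 0.3 -0.1 -0.6] w 91.9 | D [-189.2  201.6    0.9] turn 0.086
[[[-0.03,-2.67,1.52,0.01],[-0.03,-2.65,1.55,0.01],[-0.03,-2.64,1.57,0.01],[-0.03,-2.62,1.6,0.01],[-0.03,-2.61,1.62,0.01],[-0.03,-2.59,1.65,0.01],[-0.03,-2.58,1.67,0.01],[-0.03,-2.56,1.7,0.01]]]
[[[-0.03,-2.54,1.72,0.01]]]
note 5103 [638.1 -12.9  33.1] [637.  -13.2] [58.6 58.5] 13.6
```

View pics/w10.png

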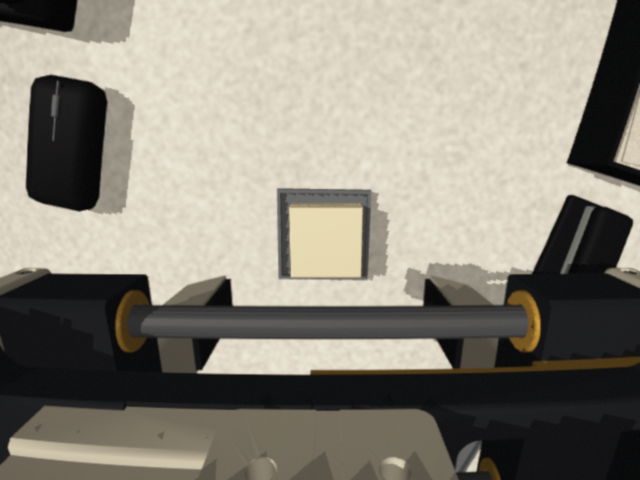

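The note block sits in the tray at (326,240), with its top at z = 33, so it is on the floor. Next is the calculator.

```bash
python3 -m handwheel '[[[0,-2.65,1.5,0.01],[0,-2.65,1.55,0.01],[0,-2.65,1.55,0.01],[0,-2.6,1.6,0.01],[0,-2.6,1.6,0.01],[0,-2.6,1.65,0.01],[0,-2.6,1.65,0.01],[0,-2.55,1.7,0.01]]]'
python3 -m handwheel '[[[0,-2.55,1.7,0.01],[0,0,0,0],[0,0,0,0],[0,0,0,0]]]'
python3 - <<'E'
from h import *
cap('wrist','w11')
zrect('w11','calc',(130,310),(240,410),46,65)
zrect('w11','case',(100,310),(240,410),20,42)
plan(449,188.5,43.5,98.5,maxs=2)
E
```

```text
time: 13.62
tool_pos: [467.4, 167.4, 143.8]
tcp_rot: [0.049, 1.569, -2.939]
contact_force: [-0.2, -0.2, 0.5]
grip_width: 91.4
time: 13.95
tool_pos: [448.7, 188.9, 144.4]
tcp_rot: [0.873, 1.57, -2.123]
contact_force: [0.2, -0.6, -0.8]
grip_width: 92.1
calc 11503 [456.4 190.2  56.2] [453.5 189.9] [99.2 62.4] 8.7
case 3056 [511.  207.9  32.9] [501.5 204.9] [48.3 66.3] 17.9
t 14.00 pos [449.1 188.6 144.4] tilt [-0. -0. -1.] jaw -81.7 j6 1.67 F [-0.3  0.8  0.5] w 91.6 | D [-1.000e-01 -1.000e-01 -1.009e+02] turn -0.004
[[[1.68,0.0,0.0,-0.001],[1.68,0.0,0.0,-0.001],[1.68,0.0,0.0,-0.001],[1.68,0.0,0.0,-0.001],[1.68,0.0,0.0,-0.001],[1.68,0.0,0.0,-0.001]]]
```

View pics/w11.png

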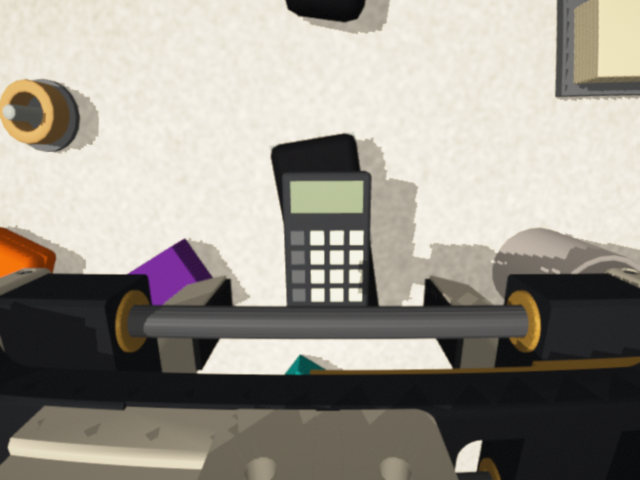

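The calculator spans columns 285–370, centred between the fingers, and has not moved. I'll descend and grip it.

```bash
python3 -m handwheel '[[[2.2,0,0,0],[2.2,0,0,0],[2.2,0,0,0],[2.2,0,0,0],[1.2,-0.05,0,0],[0,0,0,0],[0,0,0,0]]]'
python3 -c "
from h import *
plan(449,188.8,43.5,98.5,maxs=2)"
```

```text
time: 14.58
tool_pos: [448.9, 188.8, 44.2]
tcp_rot: [0.228, 1.569, -2.77]
contact_force: [0.5, -0.5, 0.4]
grip_width: 91.9
t 14.58 pos [448.9 188.8  44.2] tilt [-0.001 -0.001 -1.   ] jaw -81.8 j6 1.67 F [ 0.5 -0.5  0.4] w 91.9 | D [ 0.1 -0.  -0.7] turn -0.005
[[[0.07,0.0,-0.01,-0.005]]]
```

```bash
python3 -m handwheel '[[[0,0,0,0],[0,0,0,0],[0,0,0,0],[0,0,0,0],[0,0,0,0],[0,0,0,0],[0,0,0,0]]]' 0
python3 -m handwheel '[[[-0.5,0,0,0],[-1.5,0,0,0],[-2.5,0,0,0],[-3.0,0,0,0],[-3.0,0,0,0],[-2,0,0,0],[0,0,0,0]]]'
python3 -c "
from h import *
cap('wrist','w12');plan(446,-184.6,160,82.6,maxs=3.3)"
```

```text
time: 15.17
tool_pos: [448.8, 189.7, 45.2]
tcp_rot: [3.031, 1.57, 0.034]
contact_force: [-0.3, 0.7, 4.5]
grip_width: 61.9
time: 15.75
tool_pos: [450.7, 190.4, 174.0]
tcp_rot: [-3.045, 1.563, 0.242]
contact_force: [0.5, -0.5, -1.3]
grip_width: 61.6
t 15.80 pos [449.5 190.  171.6] tilt [ 0.004  0.001 -1.   ] jaw -81.7 j6 1.67 F [-0.4 -0.8 -1.2] w 61.1 | D [  -3.5 -374.6  -11.6] turn 0.274
[[[0.09,3.09,0.48,0.023],[0.09,3.1,0.41,0.023],[0.09,3.1,0.34,0.023],[0.09,3.11,0.27,0.023],[0.09,3.12,0.2,0.023],[0.09,3.12,0.13,0.023],[0.09,3.12,0.05,0.023],[0.09,3.12,-0.02,0.023]]]
[[[0.09,3.12,-0.09,0.023],[0.09,3.12,-0.16,0.023],[0.09,3.11,-0.23,0.023],[0.09,3.11,-0.3,0.023]]]
```

View pics/w12.png

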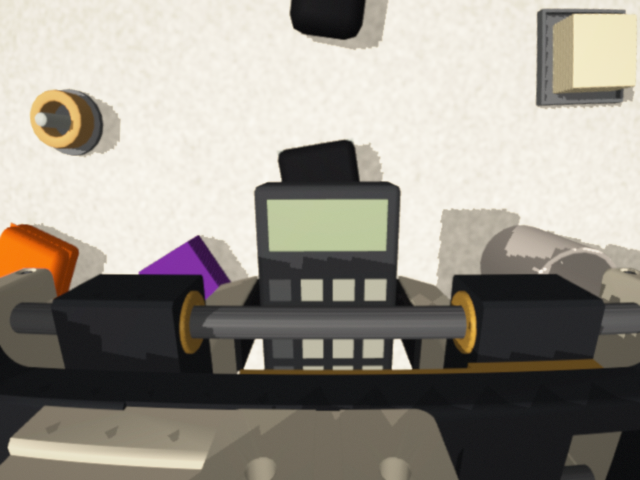

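The calculator is held level. Its path passes over the mug, with its underside at about z = 161 against the mug's 90.

```bash
python3 -m handwheel '[[[0,3.1,0.48,0.023],[0,3.1,0.4,0.023],[0,3.1,0.35,0.023],[0,3.1,0.27,0.023],[0,3.1,0.2,0.023],[0,3.1,0.13,0.023],[0,3.1,0.05,0.023],[0,3.1,0,0.023]]]'
python3 -m handwheel '[[[0,3.1,-0.1,0.023],[0,3.1,-0.15,0.023],[0,3,-0.2,0.023],[0,2.2,-0.2,0.021],[0,0,0,0],[0,0,0,0],[0,0,0,0]]]'
python3 -c "
from h import *
cap('wrist','w13');plan(446,-184.6,70,82.6,maxs=2.5)"
```

```text
time: 16.47
tool_pos: [444.5, -60.5, 168.2]
tcp_rot: [-0.269, 1.568, 2.833]
contact_force: [-0.0, 0.6, -0.9]
grip_width: 61.8
time: 17.05
tool_pos: [443.3, -172.6, 168.5]
tcp_rot: [-0.497, 1.568, 2.516]
contact_force: [0.4, 0.3, -1.4]
grip_width: 61.8
t 17.10 pos [ 443.6 -172.4  168.8] tilt [-0.002  0.001 -1.   ] jaw -97.4 j6 1.17 F [ 0.1  0.4 -1.2] w 61.8 | D [  2.4 -12.2 -98.8] turn 0.001
[[[2.47,0.3,-0.1,0.0],[2.47,0.3,-0.1,0.0],[2.47,0.3,-0.1,0.0],[2.47,0.3,-0.1,0.0]]]
```

View pics/w13.png

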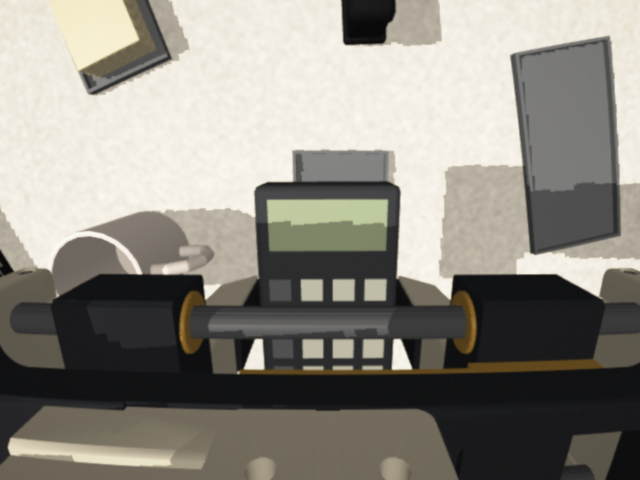

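The mid tray's far edge shows between (293,151) and (389,151). I'll compute its centre from that.

Run:
```python
from h import *
A=px2w('w13',[[293,151],[389,151]],9)[:,:2]
v=A[1]-A[0]; L=np.linalg.norm(v); u=v/L; n=np.array([u[1],-u[0]]); n=n if n[0]<0 else -n
print(A,L,np.degrees(np.arctan2(*u[::-1])),A.mean(0)+n*65)
A=px2w('w1',[[274,124.5],[354,148],[320.5,261],[246.5,242]],9)[:,:2]; print(A.mean(0),A)
```

```text
[[ 514.97975855 -151.82584454]
 [ 504.39070206 -234.50606984]] 83.35555034914553 -97.29827871360126 [ 445.21184344 -184.90869454]
[ 445.6733841 -186.8986595] [[ 514.06921621 -153.13970305]
 [ 502.86557137 -237.03691856]
 [ 378.10389612 -220.25259641]
 [ 387.6548527  -137.16541999]]
```

```bash
python3 -m handwheel '[[[2.5,0.3,-0.05,0],[2.5,0.3,-0.05,0],[2.5,0.3,-0.05,0],[2.5,0.3,-0.05,0],[0,0,0,0],[0,0,0,0]]]'
python3 -c "
from h import *
cap('wrist','w14');plan(445.5,-185.2,14.5,82.7,maxs=1.5)"
```

```text
time: 17.6
tool_pos: [443.9, -184.3, 69.1]
tcp_rot: [-0.446, 1.568, 2.568]
contact_force: [0.1, 0.2, -0.4]
grip_width: 61.9
t 17.65 pos [ 444.9 -185.    70.3] tilt [-0.  0. -1.] jaw -97.3 j6 1.15 F [ 0.  -0.3 -0.2] w 61.6 | D [  0.6  -0.2 -55.8] turn -0.001
[[[1.39,0.0,-0.02,-0.0],[1.39,0.0,-0.02,-0.0],[1.39,0.0,-0.02,-0.0],[1.39,0.0,-0.02,-0.0]]]
```

View pics/w14.png

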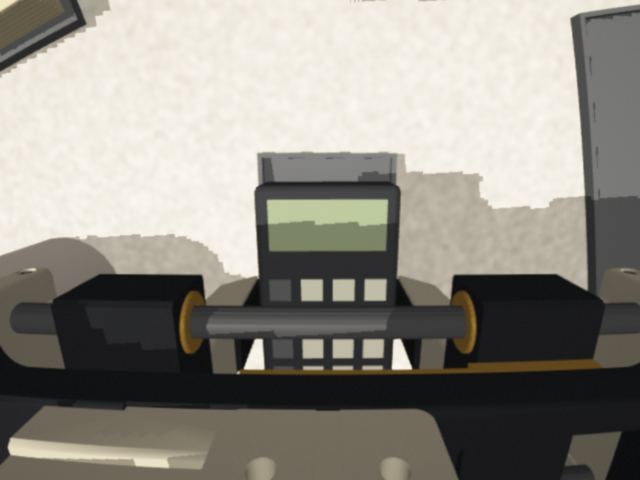

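The calculator (256–399) is in line with the tray (257–398). I'll go down.

```bash
python3 -m handwheel '[[[1.5,0,0,0],[1.5,0,0,0],[1.5,0,0,0],[0.6,0,0,0],[0,0,0,0],[0,0,0,0]]]'
python3 -c "
from h import *
plan(445.5,-185.2,14,82.7,maxs=1.5)"
```

```text
time: 18.15
tool_pos: [445.3, -185.8, 19.8]
tcp_rot: [2.692, 1.569, -0.578]
contact_force: [0.4, 0.3, -0.2]
grip_width: 62.1
t 18.15 pos [ 445.3 -185.8   19.8] tilt [ 0.001 -0.001 -1.   ] jaw -97.4 j6 1.15 F [ 0.4  0.3 -0.2] w 62.1 | D [ 0.2  0.6 -5.8] turn -0.001
[[[0.58,-0.07,-0.01,-0.001]]]
```

```bash
python3 -m handwheel '[[[0.3,0,0,0],[0.2,0,0,0],[0,0,0,0],[0,0,0,0]]]'
python3 -m handwheel '[[[0,0,0,0],[0,0,0,0],[0,0,0,0],[0,0,0,0],[0,0,0,0],[0,0,0,0]]]' 0.92
python3 -m handwheel '[[[-1,0,0,0],[-2.5,0,0,0],[-3.5,0,0,0],[-3.5,0,0,0],[-3.5,0,0,0],[0,0,0,0]]]' 1
python3 -c "
from h import *
cap('wrist','w15');plan(450,186,160,106.5,maxs=3.3)
zrect('w15','calc',(80,310),(200,450),17,40)"
```

```text
time: 18.48
tool_pos: [445.0, -185.9, 14.2]
tcp_rot: [2.726, 1.57, -0.544]
contact_force: [1.2, -0.3, 1.6]
grip_width: 61.6
time: 18.98
tool_pos: [444.5, -185.7, 13.7]
tcp_rot: [0.824, 1.571, -2.447]
contact_force: [-0.5, 0.1, -0.2]
grip_width: 83.8
time: 19.48
tool_pos: [447.7, -187.5, 160.8]
tcp_rot: [2.717, 1.558, -0.554]
contact_force: [2.0, -0.9, 0.6]
grip_width: 91.8
t 19.53 pos [ 446.5 -186.8  157.8] tilt [ 0.007 -0.005 -1.   ] jaw -97.4 j6 1.15 F [ 0.5  0.3 -0.4] w 91.5 | D [  3.5 372.8   2.2] turn -0.417
[[[-0.03,-3.08,0.37,-0.035],[-0.03,-3.1,0.26,-0.035],[-0.03,-3.1,0.16,-0.035],[-0.03,-3.11,0.05,-0.035],[-0.03,-3.11,-0.06,-0.035],[-0.03,-3.1,-0.17,-0.035],[-0.03,-3.09,-0.28,-0.035],[-0.03,-3.08,-0.38,-0.035]]]
[[[-0.03,-3.07,-0.49,-0.035],[-0.03,-3.05,-0.6,-0.035],[-0.03,-3.03,-0.7,-0.035],[-0.03,-3.0,-0.81,-0.035]]]
calc 8868 [ 448.1 -186.7   25.2] [ 445.6 -186.4] [ 62.3 107.4] 82.8
```

View pics/w15.png

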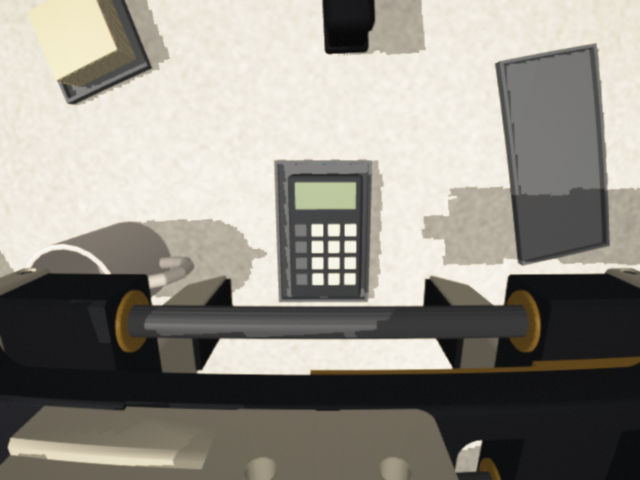

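The calculator is in the mid tray at (325,237), with its top at z = 25. Now back for the case.

```bash
python3 -m handwheel '[[[0,-3.1,0.37,-0.035],[0,-3.1,0.26,-0.035],[0,-3.1,0.16,-0.035],[0,-3.1,0.05,-0.035],[0,-3.1,-0.06,-0.035],[0,-3.1,-0.17,-0.035],[0,-3.1,-0.28,-0.035],[0,-3.1,-0.38,-0.035]]]'
python3 -m handwheel '[[[0,-3.07,-0.49,-0.035],[0,-3.05,-0.6,-0.035],[0,-3.0,-0.7,-0.035],[0,-3.0,-0.8,-0.035],[0,0,0,0],[0,0,0,0],[0,0,0,0]]]'
python3 - <<'E'
from h import *
cap('wrist','w16');cap('top','top16')
zrect('w16','case',(80,312),(235,420),15,45)
plan(450,186,11,106.5,maxs=3.3)
E
```

```text
time: 20.2
tool_pos: [445.7, 64.5, 153.0]
tcp_rot: [-0.116, 1.569, -3.105]
contact_force: [0.6, 0.2, 1.0]
grip_width: 91.8
time: 20.78
tool_pos: [447.0, 186.6, 153.0]
tcp_rot: [0.205, 1.569, -2.645]
contact_force: [-0.5, 0.4, -0.3]
grip_width: 91.7
case 13866 [461.1 191.9  33.5] [456.1 190.1] [143.1  67.6] 17.9
t 20.88 pos [447.4 186.  153.3] tilt [-0.001 -0.001 -1.   ] jaw -73.4 j6 1.52 F [-0.3  0.3  0.1] w 92.0 | D [   2.6   -0.  -142.3] turn 0.001
[[[2.85,0.01,-0.05,0.0],[2.85,0.01,-0.05,0.0],[2.85,0.01,-0.05,0.0],[2.85,0.01,-0.05,0.0],[2.85,0.01,-0.05,0.0]]]
```

View pics/w16.png

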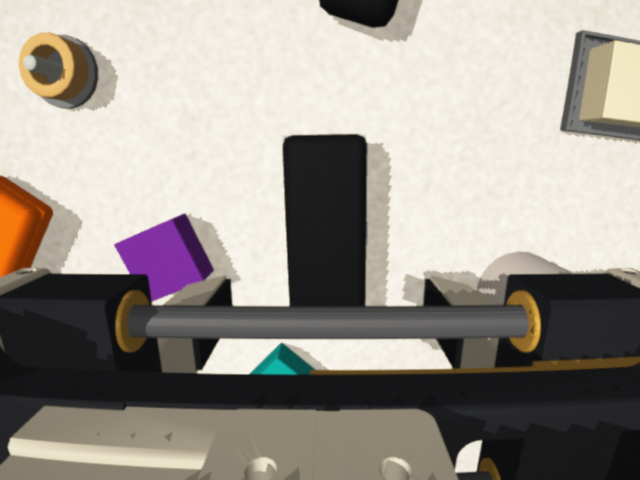

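Run:
```python
from h import *
P,p=cloud('w16'); g=cv2.cvtColor(p,cv2.COLOR_RGB2GRAY)
m=np.zeros_like(g); m[120:305,270:385]=(g[120:305,270:385]<45); m=cv2.morphologyEx(m,cv2.MORPH_OPEN,np.ones((5,5)))
L=[];R=[];
for r in range(150,300,5):
    c=np.nonzero(m[r])[0]; L.append([c[0],r]); R.append([c[-1],r])
for E in (L,R):
    for zz in (17,25): 
        Q=px2w('w16',E,zz)[:,:2]; f=np.polyfit(Q[:,0],Q[:,1],1); print(zz,np.degrees(np.arctan(f[0])), 'y at 450',np.polyval(f,450))
print(L[::6],R[::6])
c=np.nonzero(m[:,325])[0]; print(c[0],px2w('w16',[[325,c[0]]],20))
zrect('top16','x',(215,285),(240,295),20,45)
```

```text
17 17.507595269680873 y at 450 222.88178738085043
25 17.507595269680834 y at 450 221.88229454739874
17 17.60130524400881 y at 450 154.24177809549622
25 17.60130524400885 y at 450 155.10762582475692
[[np.int64(284), 150], [np.int64(285), 180], [np.int64(286), 210], [np.int64(287), 240], [np.int64(289), 270]] [[np.int64(365), 150], [np.int64(365), 180], [np.int64(365), 210], [np.int64(364), 240], [np.int64(364), 270]]
136 [[522.90723931 211.00830028  20.        ]]
x 32 [449.3 191.4  35.1] [450.  192.2] [11.  25.3] 11.0
```

```bash
python3 -c "
from h import *
plan(448,187.8,50,107.5,maxs=3)"
python3 -m handwheel '[[[2.6,0,0,-0.009],[2.6,-0.1,0,-0.009],[2.6,-0.1,0,0],[2.6,0,0,0],[0,0,0,0],[0,0,0,0]]]'
python3 -c "
from h import *
plan(448,187.8,10.5,107.5,maxs=2)"
```

```text
t 20.88 pos [447.4 186.  153.3] tilt [-0.001 -0.001 -1.   ] jaw -73.4 j6 1.52 F [-0.3  0.3  0.1] w 92.0 | D [   0.6    1.8 -103.3] turn -0.016
[[[2.58,-0.04,-0.03,-0.004],[2.58,-0.04,-0.03,-0.004],[2.58,-0.04,-0.03,-0.004],[2.58,-0.04,-0.03,-0.004]]]
time: 21.38
tool_pos: [446.4, 187.9, 49.2]
tcp_rot: [-0.015, 1.568, -2.849]
contact_force: [0.3, -0.4, 0.0]
grip_width: 91.7
t 21.38 pos [446.4 187.9  49.2] tilt [-0.003 -0.001 -1.   ] jaw -72.4 j6 1.50 F [ 0.3 -0.4  0. ] w 91.7 | D [  1.6  -0.1 -38.7] turn 0.002
[[[1.93,0.03,-0.08,0.001],[1.93,0.03,-0.08,0.001]]]
```

```bash
python3 -m handwheel '[[[1.5,0,-0.1,0],[1.5,0,-0.05,0],[0.9,0,0,0],[0,0,0,0],[0,0,0,0]]]'
python3 -c "
from h import *
plan(448,187.8,10.5,107.5,maxs=2)"
python3 -m handwheel '[[[0,0,0,0],[0,0,0,0],[0,0,0,0],[0,0,0,0],[0,0,0,0],[0,0,0,0],[0,0,0,0]]]' 0
python3 -m handwheel '[[[-0.5,0,0,0],[-1.5,0,0,0],[0,0,0,0],[0,0,0,0]]]'
python3 -c "
from h import *
cap('wrist','w17')"
```

```text
time: 21.8
tool_pos: [449.0, 189.3, 11.6]
tcp_rot: [2.964, 1.57, 0.13]
contact_force: [0.2, -0.4, 0.5]
grip_width: 92.1
t 21.80 pos [449.  189.3  11.6] tilt [ 0.001  0.    -1.   ] jaw -72.3 j6 1.50 F [ 0.2 -0.4  0.5] w 92.1 | D [-1.  -1.5 -1.1] turn 0.003
[[[0.11,0.12,0.14,0.003]]]
time: 22.38
tool_pos: [448.7, 189.5, 11.1]
tcp_rot: [2.852, 1.57, 0.02]
contact_force: [-0.7, -0.6, 6.2]
grip_width: 65.8
time: 22.72
tool_pos: [448.8, 189.6, 31.0]
tcp_rot: [3.039, 1.569, 0.207]
contact_force: [-0.1, 0.5, -1.2]
grip_width: 65.5
```

View pics/w17.png

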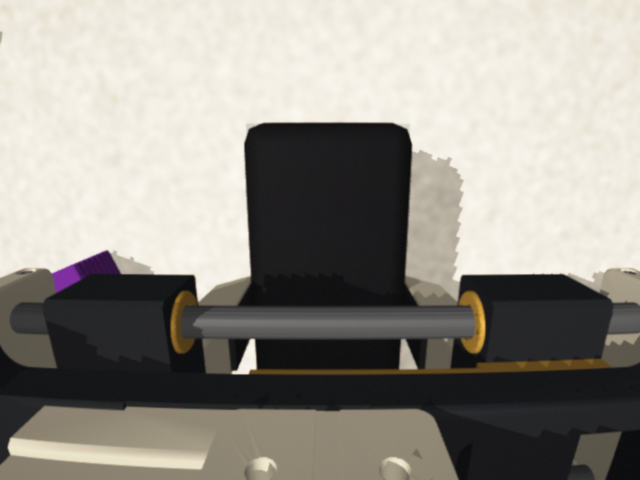

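The case is held (65.6 mm). I'll measure the held offset along its length, then lift.

```bash
python3 - <<'E'
from h import *
P,p=cloud('w17'); o=bot.get_obs(); c=P[132:280,280:380].reshape(-1,3); c=c[(c[:,2]>45)&(c[:,2]<65)]
R=Ro.from_euler('xyz',o['tcp_rot']).as_matrix(); q=(c-o['tool_pos'])@R
print(len(c),np.round(c[:,2].mean(),1),'tool z range',np.percentile(q[:,2],[0.2,99.8]),'x',np.percentile(q[:,0],[5,50,95]))
print((px2w('w17',[[327,123]],40)-o['tool_pos'])@R)
# tilt
A=np.c_[c[:,:2],np.ones(len(c))]; print(np.linalg.lstsq(A,c[:,2],rcond=None)[0])
E
python3 -m handwheel '[[[-2,0,0,0],[-3,0,0,0],[-3,0,0,0],[-3,0,0,0],[-2,0,0,0],[0,0,0,0],[0,0,0,0]]]'
python3 -c "
from h import *
plan(480,-390,158,95.3,maxs=3.4)"
```

```text
14746 53.9 tool z range [-74.86964374 -17.89000993] x [-24.4895181  -23.43754268 -22.30699245]
[[ -9.50446915   0.20751595 -79.04183233]]
[-5.28871297e-03 -1.86628242e-03  5.69032797e+01]
time: 23.35
tool_pos: [448.6, 189.5, 160.6]
tcp_rot: [3.018, 1.57, 0.185]
contact_force: [-0.2, -0.6, -1.4]
grip_width: 65.6
t 23.35 pos [448.6 189.5 160.6] tilt [ 0.001  0.    -1.   ] jaw -72.3 j6 1.50 F [-0.2 -0.6 -1.4] w 65.6 | D [  31.4 -579.5   -2.6] turn 0.216
[[[0.01,3.12,0.81,0.012],[0.01,3.13,0.77,0.012],[0.01,3.14,0.74,0.012],[0.01,3.15,0.7,0.012],[0.01,3.16,0.66,0.012],[0.01,3.16,0.62,0.012],[0.01,3.17,0.59,0.012],[0.01,3.18,0.55,0.012]]]
[[[0.01,3.18,0.51,0.012],[0.01,3.19,0.47,0.012],[0.01,3.2,0.43,0.012],[0.01,3.2,0.39,0.012],[0.01,3.2,0.36,0.012],[0.01,3.21,0.32,0.012],[0.01,3.21,0.28,0.012],[0.01,3.22,0.24,0.012]]]
[[[0.01,3.22,0.2,0.012],[0.01,3.22,0.16,0.012]]]
```

```bash
python3 -m handwheel '[[[0,3.1,0.8,0.012],[0,3.1,0.77,0.012],[0,3.1,0.74,0.012],[0,3.15,0.7,0.012],[0,3.15,0.66,0.012],[0,3.15,0.62,0.012],[0,3.2,0.6,0.012],[0,3.2,0.55,0.012]]]'
python3 -m handwheel '[[[0,3.2,0.5,0.012],[0,3.2,0.47,0.012],[0,3.2,0.43,0.012],[0,3.2,0.4,0.012],[0,3.2,0.36,0.012],[0,3.2,0.32,0.012],[0,3.2,0.28,0.012],[0,3.2,0.24,0.012]]]'
python3 -m handwheel '[[[0,2.5,0.2,0.012],[0,1.5,0.1,0.012],[0,0,0,0],[0,0,0,0],[0,0,0,0]]]'
python3 -c "
from h import *
cap('wrist','w18')
plan(486.5,-399.5,70,95.3,maxs=2.4)"
```

```text
time: 24.02
tool_pos: [460.9, -68.8, 158.4]
tcp_rot: [-0.524, 1.567, 2.829]
contact_force: [1.1, -0.3, -1.3]
grip_width: 66.1
time: 24.68
tool_pos: [475.1, -325.9, 157.7]
tcp_rot: [-0.853, 1.566, 2.405]
contact_force: [0.5, 0.3, -1.8]
grip_width: 65.7
time: 25.1
tool_pos: [477.1, -363.7, 158.9]
tcp_rot: [-0.963, 1.567, 2.271]
contact_force: [0.4, 0.4, -1.3]
grip_width: 65.7
t 25.15 pos [ 477.4 -363.6  159.5] tilt [-0.002  0.002 -1.   ] jaw -84.6 j6 0.70 F [ 0.1 -0.8 -1.8] w 65.8 | D [  9.1 -35.9 -89.5] turn 0.001
[[[1.79,0.74,-0.12,0.0],[1.79,0.74,-0.12,0.0],[1.79,0.74,-0.12,0.0],[1.79,0.74,-0.12,0.0],[1.79,0.74,-0.12,0.0]]]
```

View pics/w18.png

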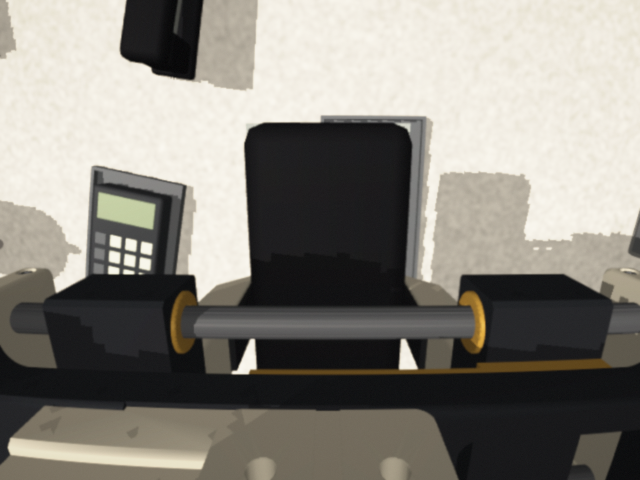

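The long tray's far corners are at (321,116) and (426,117). I'll cross-check its centre with w15, where all four corners show.

Run:
```python
from h import *
def est(n,a,b):
    A=px2w(n,[a,b],9)[:,:2]; v=A[1]-A[0]; L=np.linalg.norm(v); u=v/L; m=np.array([u[1],-u[0]]); m=m if m[0]<0 else -m
    print(n,L,np.degrees(np.arctan2(*u[::-1])),A.mean(0)+m*91)
est('w18',[321,116],[426,117]); est('w15',[497,63],[596,45])
print(px2w('w15',[[497,63],[596,45],[608,245],[522,263]],9)[:,:2].mean(0))
```

```text
w18 86.9917235169602 -84.78939485483619 [ 486.06348361 -400.80007107]
w15 89.58643887541295 -84.8786697841991 [ 485.16709827 -399.08402573]
[ 487.01624377 -399.63719546]
```

```bash
python3 -m handwheel '[[[1.8,0.75,-0.13,0],[1.8,0.75,-0.13,0],[1.8,0.75,-0.13,0],[1.8,0.75,-0.13,0],[1.8,0.75,-0.13,0],[0,0,0,0],[0,0,0,0]]]'
python3 -c "
from h import *
cap('wrist','w19')
plan(487,-400,14.5,95.2,maxs=1.5)"
```

```text
time: 25.73
tool_pos: [487.4, -400.4, 69.9]
tcp_rot: [-0.943, 1.568, 2.293]
contact_force: [0.2, -0.0, -0.4]
grip_width: 65.6
t 25.78 pos [ 487.9 -400.9   71.2] tilt [-0.  0. -1.] jaw -84.6 j6 0.67 F [ 0.9  0.1 -1. ] w 65.5 | D [ -0.9   0.9 -56.7] turn 0.003
[[[1.42,-0.02,0.02,0.001],[1.42,-0.02,0.02,0.001],[1.42,-0.02,0.02,0.001],[1.42,-0.02,0.02,0.001]]]
```

View pics/w19.png

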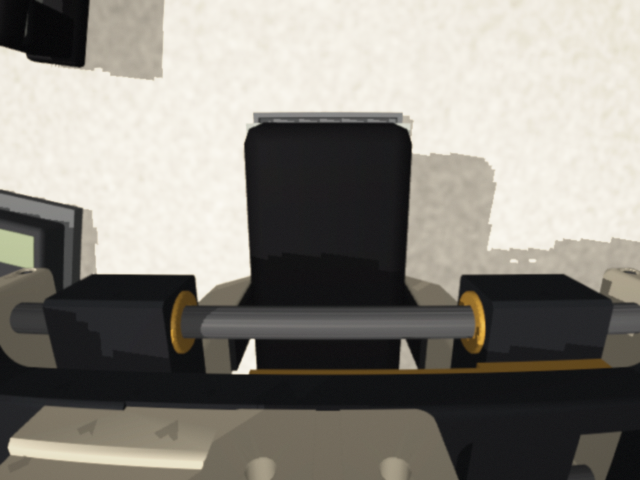

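The case (246–411) is centred over the tray (254–403). I'll go down.

```bash
python3 -m handwheel '[[[1.5,0,0,0],[1.5,0,0,0],[1.5,0,0,0],[0.6,0,0,0],[0,0,0,0],[0,0,0,0]]]'
python3 -c "
from h import *
plan(487,-400,14.5,95.2,maxs=1.5)"
```

```text
time: 26.28
tool_pos: [488.2, -401.9, 21.0]
tcp_rot: [2.258, 1.569, -0.791]
contact_force: [0.5, 0.5, -1.3]
grip_width: 65.6
t 26.28 pos [ 488.2 -401.9   21. ] tilt [ 0.001 -0.001 -1.   ] jaw -84.7 j6 0.67 F [ 0.5  0.5 -1.3] w 65.6 | D [-1.2  1.9 -6.5] turn 0.002
[[[0.65,-0.2,0.1,0.002]]]
```

```bash
python3 -m handwheel '[[[0.3,-0.1,0.05,0],[0.3,-0.1,0.05,0],[0,0,0,0],[0,0,0,0]]]'
python3 -m handwheel '[[[0,0,0,0],[0,0,0,0],[0,0,0,0],[0,0,0,0],[0,0,0,0],[0,0,0,0]]]' 0.95
python3 -m handwheel '[[[-1,0,0,0],[-2.5,0,0,0],[-3.5,0,0,0],[-3.5,0,0,0],[-3.5,0,0,0],[0,0,0,0]]]' 1
python3 -c "
from h import *
cap('wrist','w20');plan(437,-400,230,maxs=3.3)
zrect('w20','case',(60,310),(200,450),20,50)"
```

```text
time: 26.62
tool_pos: [486.6, -400.0, 14.1]
tcp_rot: [2.33, 1.57, -0.719]
contact_force: [-0.1, 0.2, -0.6]
grip_width: 65.8
time: 27.12
tool_pos: [486.5, -400.0, 13.8]
tcp_rot: [2.123, 1.571, -0.926]
contact_force: [-0.5, -0.5, 0.6]
grip_width: 87.3
time: 27.62
tool_pos: [489.2, -402.6, 162.8]
tcp_rot: [2.241, 1.556, -0.807]
contact_force: [0.4, -0.9, 1.1]
grip_width: 91.8
t 27.67 pos [ 488.3 -401.7  159.3] tilt [ 0.007 -0.007 -1.   ] jaw -84.7 j6 0.67 F [-0.   0.6 -0.9] w 91.9 | D [-51.3   1.7  70.7] turn 0.000
[[[-2.37,-0.2,1.68,0.0],[-2.37,-0.2,1.68,0.0],[-2.37,-0.2,1.68,0.0]]]
case 12858 [ 500.8 -399.1   36.5] [ 496.1 -400. ] [138.4  67.9] 5.4
```

View pics/w20.png

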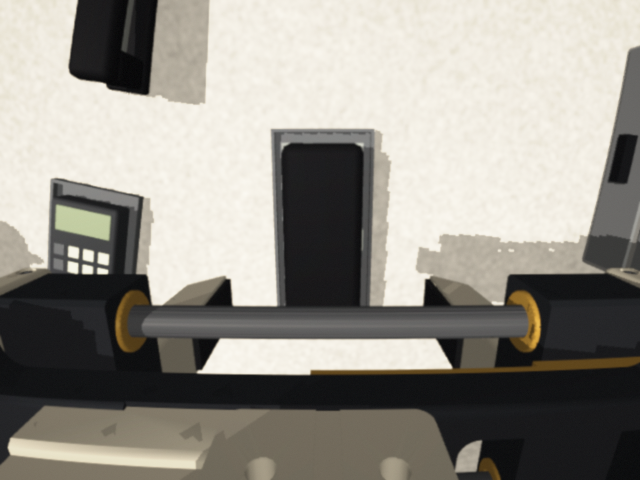

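The case lies in the long tray at (323,225), with its top at z = 36.5. I'll back off and do an overall check from above.

```bash
python3 -m handwheel '[[[-2.4,1.5,3,0],[-2.4,1.5,3,0],[-2.4,1.5,3,0],[0,0,0,0],[0,0,0,0],[0,0,0,0]]]'
python3 - <<'E'
from h import *
cap('top','top20'); cap('scene','sc20'); print(bot.get_obs()['contact_force'],bot.get_obs()['dq'])
zrect('top20','note',(165,215),(310,360),22,45)
zrect('top20','calc',(220,280),(368,415),15,40)
zrect('top20','case',(195,276),(436,492),22,50)
zrect('top20','tape',(210,250),(168,206),18,34)
zrect('top20','mouse',(155,205),(240,280),15,50); zrect('top0','mouse0',(155,205),(240,280),15,50)
zrect('top20','mug',(230,268),(310,360),60,110); zrect('top0','mug0',(230,268),(310,360),60,110)
E
```

```text
time: 28.17
tool_pos: [400.9, -452.5, 224.7]
tcp_rot: [-1.311, 1.569, 1.923]
contact_force: [0.2, -0.7, 0.5]
grip_width: 91.9
[0.50591948 0.37285111 0.19596748] [ 0.00961493  0.00228636 -0.00491882 -0.00126705 -0.00016195 -0.00059424]
note 372 [637.7 -12.8  33.2] [639.5 -13. ] [61.1 58.1] 13.3
calc 129 [ 490.9 -185.1   24.9] [ 490.5 -189.1] [60.4 22.7] 89.8
case 1197 [ 484.8 -397.4   35.9] [ 487.4 -399.9] [160.6  70.5] 5.6
tape 149 [518.3 437.1  25.6] [518.  437.2] [49.2 47.3] 88.3
mouse 639 [663.8 216.3  28.1] [665.8 217. ] [106.3  59.4] 1.3
mouse0 644 [664.1 216.3  28.3] [665.6 216.9] [104.4  59.5] 1.3
mug 48 [442.6 -50.8  75.3] [442.7 -51.9] [35.6 12.2] 87.9
mug0 48 [442.7 -50.9  74.9] [443.  -51.9] [35.6 10.9] 88.6
```

View pics/top20.png

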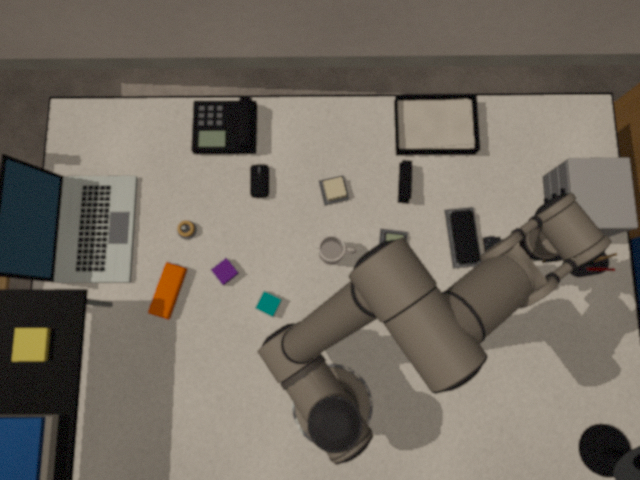

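View pics/sc20.png

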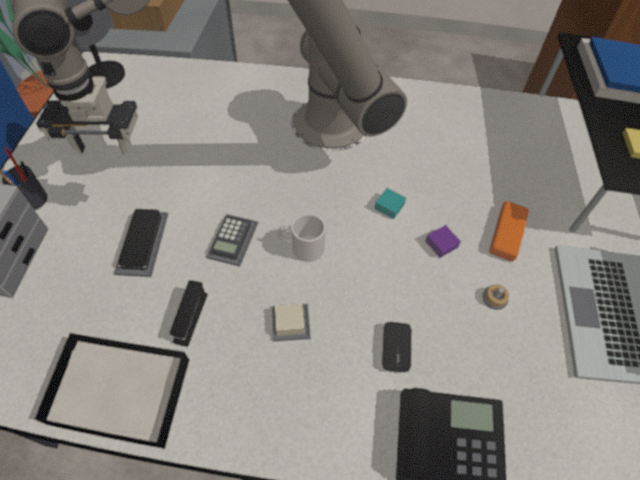

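The scene view shows everything in place: tape at (496,296), note block at (290,320), calculator at (231,238) and case at (140,240). The mug and mouse have not moved, and the arm is clear and at rest, so I'm handing in.

```bash
python3 -c "
from plant import bot
print(bot.close_job(), bot.get_obs()['time'])"
```

```text
the job is handed in; nothing more can be done
the job is handed in; nothing more can be done
```

I took the pile apart from the top down, putting each thing in its place before taking the next, and handed the job in at about 28 s of the 115 s allowed. No verdict was reported.

What the last checks showed:

| Thing | Place | Offset from the place's centre | Top height found (mm) | Top height expected (mm) |
|---|---|---|---|---|
| Tape | Round the spindle's pin | about 2 mm | 25.6 | 26 |
| Note block | Square tray | about 2 mm | 33 | 33 |
| Calculator | Mid tray | about 1 mm | 25 | 25 |
| Case | Long tray | about 1 mm | 36–36.5 | 37 |

- **Mug and mouse:** their positions from the overhead camera matched the start to within about 0.5 mm.
- **Robot:** it was open, clear of everything and at rest when I handed in.
- **Partly hidden:** the arm covered most of the calculator in the last overhead picture, so its figures come from the wrist picture taken just after it was let go. The final scene view still shows it in its tray. The near end of the case was hidden in its last wrist picture, so its offset comes from the overhead view.
- **Disagreements:** tray and spindle positions differed by 1–3 mm between cameras, well inside the 14 mm allowed. No check failed.

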